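# Two-step test of contactors on a rotary table with a limit switch

## Task

Test the contactors that stand on the rubber mat: stand every one upright in a nest of its own on the rotary table, then turn the table one position (a quarter turn) counter-clockwise as seen from above and, with the table settled, push the limit switch's roller lever sideways until it trips, keep it tripped for a good second without driving it to its stop, and let it spring back; turn the table on by one more position and trip the switch once more in the same way. Finally stand all the contactors upright in the black tote, leave the table in that last position and let the other things on the bench be.

Things in the scene. Friction and masses are not known exactly. Their poses are not given: they have to be found in the camera images.
- contactor0: contactor: light grey plastic block 60 (its x) by 44 (its y) by 52 mm (z) with a white band and six brass screws on top, about 0.2 kg, standing on the mat; origin at the centre of its underside, z up. Two or three of the three are there; None if absent
- contactor1: contactor: light grey plastic block 60 (its x) by 44 (its y) by 52 mm (z) with a white band and six brass screws on top, about 0.2 kg, standing on the mat; origin at the centre of its underside, z up. Two or three of the three are there; None if absent
- contactor2: contactor: light grey plastic block 60 (its x) by 44 (its y) by 52 mm (z) with a white band and six brass screws on top, about 0.2 kg, standing on the mat; origin at the centre of its underside, z up. Two or three of the three are there; None if absent
- nest0 (a point): centre of the floor of one of four square nests on the rotary table's deck (floor 52 mm above the bench, 80 mm square inside, rim 3 mm thick and 6 mm high), 86 mm from the turning axis, a quarter turn apart; it moves with the table, its x and y are parallel to the nest's sides, z up. Two neighbouring nests have a post between them
- nest1 (a point): centre of the floor of one of four square nests on the rotary table's deck (floor 52 mm above the bench, 80 mm square inside, rim 3 mm thick and 6 mm high), 86 mm from the turning axis, a quarter turn apart; it moves with the table, its x and y are parallel to the nest's sides, z up. Two neighbouring nests have a post between them
- nest2 (a point): centre of the floor of one of four square nests on the rotary table's deck (floor 52 mm above the bench, 80 mm square inside, rim 3 mm thick and 6 mm high), 86 mm from the turning axis, a quarter turn apart; it moves with the table, its x and y are parallel to the nest's sides, z up. Two neighbouring nests have a post between them
- nest3 (a point): centre of the floor of one of four square nests on the rotary table's deck (floor 52 mm above the bench, 80 mm square inside, rim 3 mm thick and 6 mm high), 86 mm from the turning axis, a quarter turn apart; it moves with the table, its x and y are parallel to the nest's sides, z up. Two neighbouring nests have a post between them
- post0 (a point): top centre of one of four upright steel posts, 16 mm in diameter and 70 mm high, standing on the deck (top 122 mm above the bench) 115 mm from the turning axis, midway between two nests; push or pinch it to turn the table
- post1 (a point): top centre of one of four upright steel posts, 16 mm in diameter and 70 mm high, standing on the deck (top 122 mm above the bench) 115 mm from the turning axis, midway between two nests; push or pinch it to turn the table
- post2 (a point): top centre of one of four upright steel posts, 16 mm in diameter and 70 mm high, standing on the deck (top 122 mm above the bench) 115 mm from the turning axis, midway between two nests; push or pinch it to turn the table
- post3 (a point): top centre of one of four upright steel posts, 16 mm in diameter and 70 mm high, standing on the deck (top 122 mm above the bench) 115 mm from the turning axis, midway between two nests; push or pinch it to turn the table
- rotary_axis (a point): point on the rotary table's vertical turning axis at the top of its round aluminium deck (270 mm in diameter, 52 mm above the bench); a flat centre boss 36 mm wide, 8 mm high, stands there
- rotary (a joint): angle of the rotary table, rad, 0 at the start, growing counter-clockwise as seen from above; a spring detent draws it to the nearest quarter turn (0, 1.571, 3.142) from anywhere within some 0.7 rad; about 2.5 N at a post starts it; stops at -1.7 and 4.9
- roller_lever (a joint): angle of the limit switch's lever, rad: 0 upright at rest, growing as its top moves towards the switch's +y (it swings that way only); tripped beyond 0.5, hard stop at 1.25, kept below 1.05 to spare it; a spring returns it; about 2 N at the roller moves it, 4 N at 0.5 rad
- switch: limit switch: grey box 44 mm wide with a dark head, on a steel foot 90 by 70 mm, fixed to the bench, its top 103 mm above the bench; origin on the bench under the head's front part; its -x is the face with the lever, its +y the way the lever swings, z up
- switch_pivot (a point): point on the lever's pivot axis (along the switch's x), 85 mm above the bench, 34 mm towards -x from the switch's origin, straight below the roller at rest
- roller (a point): centre of the black roller at the lever's free end: 26 mm in diameter, 18 mm long along the pivot axis, 100 mm from the pivot (185 mm above the bench at rest); the lever's bar is 16 mm wide and 7 mm thick, its middle plane 10 mm towards the switch's +x from this point
- tote: black open tote fixed to the bench, 270 (its x) by 125 (y) by 45 mm high, walls 4 mm, floor about 4 mm thick; origin at the centre of its underside
- capacitor: aluminium capacitor can, 38 mm in diameter, 75 mm high, standing on the mat; origin at the centre of its underside; leave alone
- screwdriver: screwdriver 180 mm long lying on the bench along its x; leave alone
- tin_cup: steel cup, 72 mm wide, 100 mm high; origin under its centre; leave alone
- meter: orange multimeter 150 by 75 by 34 mm, lying flat; origin under its centre; leave alone
- heatsink: finned aluminium heat sink 100 by 70 by 34 mm; origin under its centre; leave alone
- wrench: steel wrench 170 mm long lying on the bench along its x; leave alone
There are look-alikes about, which are no part of the job. What is shaped like the contactor2 but orange or purple is not meant.

How it is judged:
By the outcome, as a careful person would: the job done as asked, in the order asked, and still so for the second after the job is handed in, with the robot touching nothing.
Of contactor0, contactor1, contactor2 only 2 to 3 are there at a start; the rules pass over those that are not, and their reading is None.
At some moment in a run one of contactor0, contactor1, contactor2 may be knocked a few centimetres aside while the robot is not near it.
It also fails if it takes over 210 s, if anything falls off the work surface, if the arm or the gripper's body presses on something with over 40 N, if the wrist force passes 120 N, or if a joint passes its speed limit or range.

## Robot

A 6-joint arm with a two-finger parallel gripper is mounted at the origin on the work surface. World frame = base frame: x ahead of the robot, y to its left, z up, the work surface at z = 0. Lengths are in m, angles in degrees, forces in N, time in s.
With the tool pointing down it reaches from about 0.3 to 0.75 m from the base axis. Payload 8.5 kg.
Tool frame: the origin (TCP) lies between the finger pads; the fingertips stand env.finger_overhang ahead of it and the grasp point (between the pads) lies 2 mm behind it (env.finger_overhang is the distance from the TCP to the fingertips, in m); z points along the fingers, y is the line along which they close (so a half turn about z gives the same grasp; the last joint's range is limited). The gripper opens to 85 mm and grips with 20 to 120 N. Pads are 22 mm wide; open, the fingers measure 114 mm over their backs; the gripper's body (76 mm by 85 mm) begins 54 mm behind the grasp point. The pads swing forward as they close: fully open they stand 13 mm farther back than shut.
Start: joints at [62.091, 21.807, 74.336, -0, 83.858, -12.336], TCP at [0.148, 0.53, 0.248] pointing down, gripper open.
Joint ranges: [-178.18, 178.18], [-50.72, 133.34], [12.68, 142.11], [-81.47, 261.47], [9.98, 163.14], [-165.26, 165.26]. Speed limits (degrees/s): [136.94, 136.94, 180, 180, 180, 180].

## Interface

Orientations are given as a 3x3 rotation matrix whose columns are the frame's x, y, z axes.
In Python, from rig import env gives the robot as it stands. The module is installed in compiled form; this text tells all that it offers.
- The arm moves only by the tool jog_arm, never from a script. Its arguments are lists of equal length, an entry for each row: "hand": the finger opening in m, from 0 to 0.0854; "travel": the shift along the world's x, y, z in m, a list of three; "yaw": the turn about the world's z in rad. A call has exactly 5 rows; each row shifts and turns the commanded pose from where the row before left it; what a row does not reach is not made up. A row lasts 1/8 s, in which the tool goes at most 62.5 mm and 10.7 degrees, less where a joint would pass 70% of its speed; a pose out of reach is approached as far as the arm can. A call is refused whole if a number of a shift passes 0.0625 or a number of a turn 0.188, either way. A call with a gripper value outside its range is refused whole. The fingers move at their own pace and stop on an object; "grip_force" is the grip in N (left out, the last holds). Time passes only in rows, so rows that do not move let the fingers close, or fill a call up. It gives the time, the measured TCP pose, the force, the opening and the grip force at its end, in the units of the state.
- env.observe(): the state, without advancing time (a new reading comes with each control period).
- env.get_image(name): name is "scene" or "top"; returns the picture (400x640x3 uint8, red, green, blue); there is no depth.
- env.calibration(name): a dict with "fx", "fy", "cx", "cy" (pixels), "position" and "rotation" of the camera in the world. Camera axes: x right, y down, z forward; pixel columns grow to the right and rows downward; lengths in m; the calibration is good to about 2 mm. A picture is of the moment at which its call begins. calibration takes no time and is no camera call.
- env.close_job(): hands the job in; it is judged then, once.
The state is a dict: "time_s": time; "q": joint angles; "qvel": joint speeds; "joint_efforts": joint torques, N m; "position": TCP position; "tool_rot": TCP orientation; "ft_force": force on the tool from outside, world axes, zero at the start; "wrist_torque": the same for the moment, N m; "grip_width": finger opening in m; "gripper_force": force on a finger pad.
Only numpy, scipy, OpenCV 4.12 (cv2) and the standard library are available. Lean on these libraries where they do the work, as an engineer would, in place of code of your own. Each camera call takes 0.05 s, during which the arm holds its last target. There are 200 camera calls.

## Working session

There is one attempt and no reset: what is moved stays moved. The work goes in short steps, Python scripts to look and compute and a tool call to move; the robot and the scene stay as the last step left them, time stands still between calls to the robot, and variables do not carry over. Pictures are saved under pics/ and viewed, at most 14 in all, crops included, and the job is handed in when it is done.

Besides the shell and the picture viewer there is one more tool, called after "Emit:" as a command line: name --pt "numbers of a row" for each row, then --argument value for the rest. jog_arm: Moves the arm, as the interface text tells. Its arguments: {"type":"object","properties":{"hand":{"type":"array"},"travel":{"type":"array"},"yaw":{"type":"array"},"grip_force":{"type":"number"}},"required":["hand","travel","yaw"]}

```bash
mkdir -p pics
cat > h.py <<'E'
import numpy as np, cv2
from rig import env
def cal(n):
    c=env.calibration(n); return c,np.array(c["position"]),np.array(c["rotation"])
def ray(n,u,v,z):
    c,p,R=cal(n); d=R@np.array([(u-c["cx"])/c["fx"],(v-c["cy"])/c["fy"],1.]); return p+d*(z-p[2])/d[2]
def proj(n,P):
    c,p,R=cal(n); q=R.T@(np.array(P,float)-p); return c["fx"]*q[0]/q[2]+c["cx"],c["fy"]*q[1]/q[2]+c["cy"]
def snap(n,f):
    im=env.get_image(n)[:,:,::-1].copy(); cv2.imwrite(f"pics/{f}.png",im); return im
E
python3 - <<'E'
from h import *
for n in("top","scene"):
    snap(n,n+"0"); print(n,cal(n))
print(env.observe(),env.finger_overhang)
E
```

```text
top ({'fx': 362.62792097203965, 'fy': 362.62792097203965, 'cx': 320.84308584813925, 'cy': 197.61170491716734, 'position': array([0.27532902, 0.08821348, 1.08775916]), 'rotation': array([[ 0.0227601 , -0.96986107,  0.24259325],
       [-0.99973875, -0.02259001,  0.00348314],
       [ 0.00210202, -0.24260915, -0.97012184]])}, array([0.27532902, 0.08821348, 1.08775916]), array([[ 0.0227601 , -0.96986107,  0.24259325],
       [-0.99973875, -0.02259001,  0.00348314],
       [ 0.00210202, -0.24260915, -0.97012184]]))
scene ({'fx': 458.0677063106857, 'fy': 458.0677063106857, 'cx': 321.45723158990586, 'cy': 192.4993641748411, 'position': array([ 1.23334057, -0.20824333,  1.07599631]), 'rotation': array([[ 0.38049614,  0.70426638, -0.59935929],
       [ 0.92467731, -0.29950867,  0.23508814],
       [-0.01394864, -0.64366406, -0.76518103]])}, array([ 1.23334057, -0.20824333,  1.07599631]), array([[ 0.38049614,  0.70426638, -0.59935929],
       [ 0.92467731, -0.29950867,  0.23508814],
       [-0.01394864, -0.64366406, -0.76518103]]))
{'time_s': 0.1, 'q': array([ 6.20926047e+01,  2.18383743e+01,  7.43805590e+01,  3.92822675e-04,
        8.38586146e+01, -1.23346210e+01]), 'qvel': array([ 0.04386699,  0.0301465 , -0.17324044, -0.04031308, -0.00922857,
        0.03998392]), 'joint_efforts': array([ 3.39805498e-03, -4.49217832e+01, -2.31655866e+01, -2.13222356e-04,
        3.63248633e-03, -3.35136633e-05]), 'position': array([0.1475252 , 0.52958801, 0.24776097]), 'tool_rot': array([[-9.63289950e-01,  2.68462404e-01, -6.39504994e-04],
       [ 2.68463003e-01,  9.63289257e-01, -1.19287363e-03],
       [ 2.95786567e-04, -1.32076661e-03, -9.99999084e-01]]), 'ft_force': array([-0.06925428, -0.14208825, -0.40736109]), 'wrist_torque': array([-0.03082414,  0.0057936 ,  0.03283297]), 'gripper_force': 0.0, 'grip_width': 0.08532860852481988} 0.017
```

View pics/top0.png

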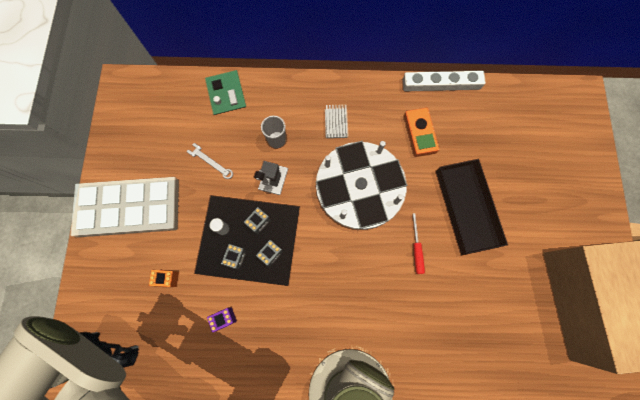

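View pics/scene0.png

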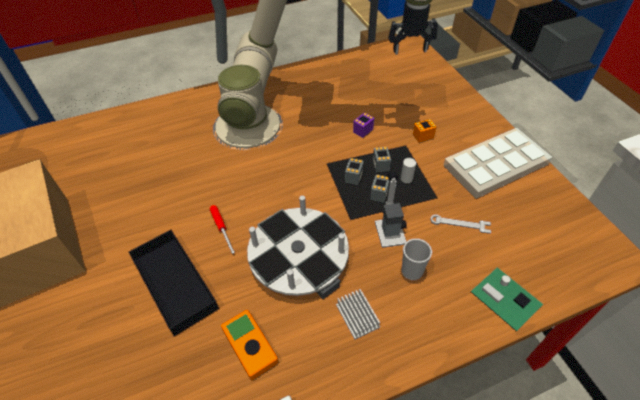

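The top view shows three grey contactors on the mat at about (256,219), (232,256) and (268,253), with the capacitor at (218,226). The switch is at (270,177), the table at (361,184) and the tote at (472,207). I'll zoom in next.

Run:
```python
import cv2, numpy as np
t=cv2.imread("pics/top0.png"); s=cv2.imread("pics/scene0.png")
cv2.imwrite("pics/c1.png",cv2.resize(t[130:290,190:410],(770,560),interpolation=cv2.INTER_CUBIC))
cv2.imwrite("pics/c2.png",cv2.resize(s[140:300,240:440],(750,600),interpolation=cv2.INTER_CUBIC))
```

```text
(no output)
```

View pics/c1.png

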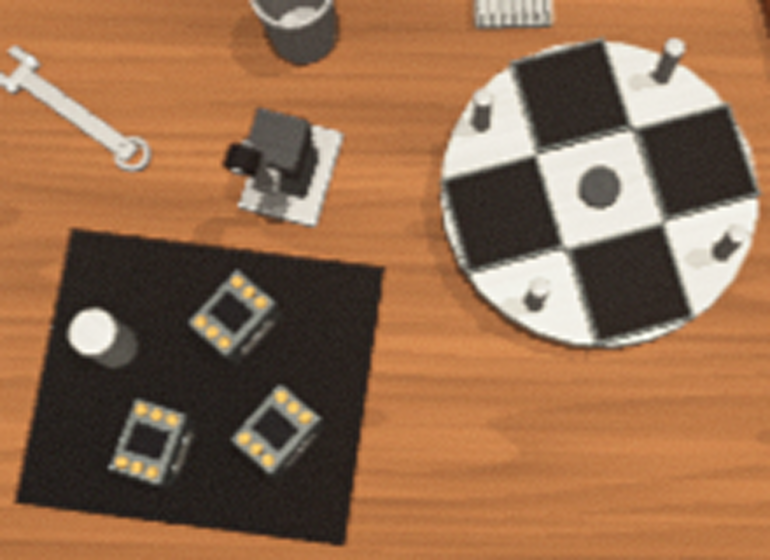

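View pics/c2.png

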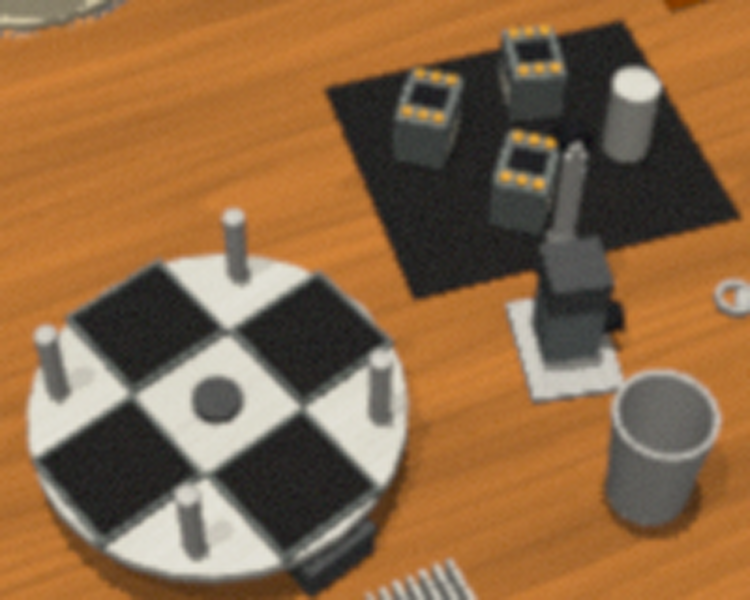

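The crops show the four black nests with the posts between them. The switch lever is upright on the side of the switch facing the mat. Next I'll measure.

```bash
cat >> h.py <<'E'
def contactors(im,zt=0.052,box=(195,195,305,290)):
    """brass screws -> list of (x,y,yaw deg of long axis) in the top view"""
    x0,y0,x1,y1=box
    hsv=cv2.cvtColor(im,cv2.COLOR_BGR2HSV); m=((hsv[:,:,0]>12)&(hsv[:,:,0]<32)&(hsv[:,:,1]>90)&(hsv[:,:,2]>110)).astype(np.uint8)*255
    k=np.zeros_like(m); k[y0:y1,x0:x1]=m[y0:y1,x0:x1]
    g=cv2.morphologyEx(k,cv2.MORPH_CLOSE,np.ones((11,11)))
    n,lab,st,_=cv2.connectedComponentsWithStats(g); out=[]
    for i in range(1,n):
        v,u=np.nonzero((lab==i)&(k>0))
        if len(u)<25: continue
        P=np.array([ray("top",a,b,zt)[:2] for a,b in zip(u,v)])
        r=cv2.minAreaRect((P*1000).astype(np.float32)); c=np.array(r[0])/1000
        b=cv2.boxPoints(r); e=[b[1]-b[0],b[2]-b[1]]; l=max(e,key=np.linalg.norm)
        w,V=np.linalg.eigh(np.cov(P.T)); pa=np.degrees(np.arctan2(V[1,1],V[0,1]))%180
        out.append((len(u),np.round(P.mean(0),4),np.round(c,4),round(np.degrees(np.arctan2(l[1],l[0]))%180,1),round(pa,1),np.round(sorted(r[1]),1)))
    return out
def tri(a,b):
    """two-view point from (u,v) in top and in scene"""
    L=[]
    for n,(u,v) in(("top",a),("scene",b)):
        c,p,R=cal(n); d=R@np.array([(u-c["cx"])/c["fx"],(v-c["cy"])/c["fy"],1.]); L.append((p,d/np.linalg.norm(d)))
    A=sum(np.eye(3)-np.outer(d,d) for p,d in L); B=sum((np.eye(3)-np.outer(d,d))@p for p,d in L)
    return np.linalg.solve(A,B)
E
python3 - <<'E'
from h import *
t=cv2.imread("pics/top0.png"); s=cv2.imread("pics/scene0.png")
for c in contactors(t): print(c)
g=cv2.cvtColor(t,cv2.COLOR_BGR2GRAY)
m=np.zeros_like(g); m[135:235,310:412]=(g[135:235,310:412]<55)*255
m=cv2.morphologyEx(m,cv2.MORPH_OPEN,np.ones((3,3)))
n,l,st,ce=cv2.connectedComponentsWithStats(m)
N=[]
for i in range(1,n):
    if st[i,4]>200:
        q=cv2.minAreaRect(np.argwhere(l==i)[:,::-1].astype(np.float32)); P=ray("top",*ce[i],.052); N.append(P); print("nest",st[i],ce[i],P.round(4))
print("axis",np.mean(N,0))
m=((g<95)&(g>60)).astype(np.uint8)
tr=lambda x,y:(190+x/3.5,130+y/3.5); sc=lambda x,y:(240+x/3.75,140+y/3.75)
print("boss",ray("top",*tr(600,187),.060), ray("scene",*sc(218,399),.060))
print("gland",tri(tr(240,158),sc(613,315)))
for nm,a in(("head",[(260,110),(310,120),(298,168),(250,155)]),): 
    for p in a: print(nm,ray("top",*tr(*p),.103).round(4))
for p in [(318,222),(342,130),(240,205)]: print("foot top",ray("top",*tr(*p),.006).round(4))
for p in [(508,303),(622,383),(534,400)]: print("foot sc",ray("scene",*sc(*p),.006).round(4))
for p in [(545,240),(598,240),(608,270),(560,285)]: print("head sc",ray("scene",*sc(*p),.103).round(4))
cv2.imwrite("pics/c3.png",np.hstack([cv2.resize(t[155:205,245:295],(400,400),interpolation=cv2.INTER_CUBIC),cv2.resize(s[165:250,360:420],(400,566))[:400]]))
E
```

```text
(2046, array([0.3848, 0.2754]), array([0.403 , 0.2978]), np.float32(91.3), np.float64(90.4), array([268.8, 324.1]))
(27, array([0.4502, 0.294 ]), array([0.4496, 0.2934]), np.float32(47.3), np.float64(50.5), array([ 8. , 33.7]))
(28, array([0.389 , 0.2235]), array([0.3892, 0.2235]), np.float32(51.6), np.float64(51.2), array([ 7.9, 34.8]))
(30, array([0.3808, 0.3351]), array([0.3808, 0.335 ]), np.float32(73.2), np.float64(75.9), array([ 8.8, 35.5]))
(27, array([0.3548, 0.252 ]), array([0.3554, 0.2521]), np.float32(47.7), np.float64(50.4), array([ 7.8, 34.5]))
(31, array([0.3389, 0.3477]), array([0.3386, 0.3476]), np.float32(75.1), np.float64(74.5), array([ 8.6, 33.5]))
nest [339 143  29  28 589] [352.85908319 156.5942275 ] [ 0.6647 -0.0022  0.052 ]
nest [374 162  31  29 614] [388.85667752 175.73127036] [ 0.6065 -0.1099  0.052 ]
nest [319 176  30  30 639] [333.32707355 190.57120501] [0.5567 0.0555 0.052 ]
nest [355 196  31  30 656] [369.8445122  210.48018293] [ 0.499 -0.052  0.052]
axis [ 0.5817044  -0.02712229  0.052     ]
boss [ 0.57825746 -0.02685275  0.06      ] [ 0.58536663 -0.0235206   0.06      ]
gland [0.60785004 0.28447525 0.02402913]
head [0.6248 0.2565 0.103 ]
head [0.6171 0.215  0.103 ]
head [0.5759 0.2227 0.103 ]
head [0.586  0.2622 0.103 ]
foot top [0.5563 0.2156 0.006 ]
foot top [0.642  0.1984 0.006 ]
foot top [0.5702 0.2853 0.006 ]
foot sc [0.5555 0.2237 0.006 ]
foot sc [0.6547 0.2683 0.006 ]
foot sc [0.6427 0.2013 0.006 ]
head sc [0.5767 0.2346 0.103 ]
head sc [0.5916 0.2698 0.103 ]
head sc [0.6185 0.2632 0.103 ]
head sc [0.6171 0.2255 0.103 ]
```

View pics/c3.png

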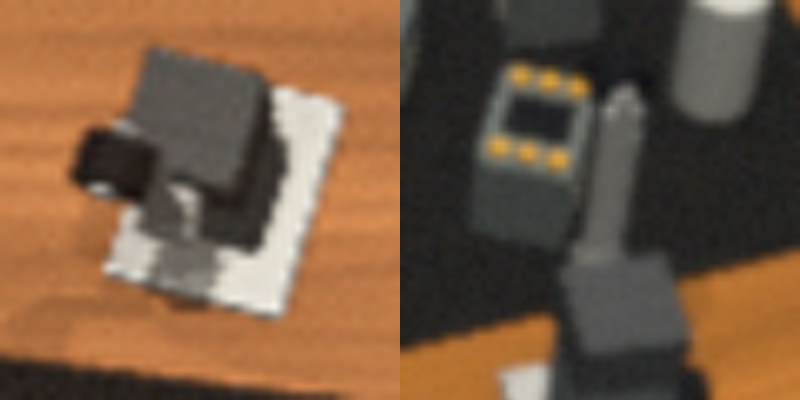

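```bash
cat >> h.py <<'E'
def rows(im,zt=0.052,box=(195,195,305,290)):
    """centre and angle of each row of three screws seen in the top view"""
    x0,y0,x1,y1=box
    hsv=cv2.cvtColor(im,cv2.COLOR_BGR2HSV); m=((hsv[:,:,0]>12)&(hsv[:,:,0]<32)&(hsv[:,:,1]>90)&(hsv[:,:,2]>110)).astype(np.uint8)*255
    k=np.zeros_like(m); k[y0:y1,x0:x1]=m[y0:y1,x0:x1]
    n,l,st,ce=cv2.connectedComponentsWithStats(k)
    for i in range(1,n):
        if st[i,4]>60: k[l==i]=0
    g=cv2.morphologyEx(k,cv2.MORPH_CLOSE,np.ones((5,5))); n,l,st,ce=cv2.connectedComponentsWithStats(g); out=[]
    for i in range(1,n):
        v,u=np.nonzero((l==i)&(k>0))
        if len(u)<15: continue
        P=np.array([ray("top",a,b,zt)[:2] for a,b in zip(u,v)]); w,V=np.linalg.eigh(np.cov(P.T))
        out.append((P.mean(0),np.degrees(np.arctan2(V[1,1],V[0,1]))%180,len(u)))
    return out
def blocks(im,zt=0.052,box=(195,195,305,290)):
    r=rows(im,zt,box); out=[]
    for i in range(len(r)):
        for j in range(i):
            d=r[i][0]-r[j][0]; L=np.linalg.norm(d)
            if .036<L<.052:
                a=np.degrees(np.arctan2(d[1],d[0]))%180
                if abs(((a+90-r[i][1])+90)%180-90)<20: out.append((((r[i][0]+r[j][0])/2).round(4),round(a,1),round((r[i][1]+90)%180,1),round((r[j][1]+90)%180,1),round(L,4)))
    return out
E
python3 - <<'E'
from h import *
t=cv2.imread("pics/top0.png"); s=cv2.imread("pics/scene0.png")
for c in blocks(t): print(c)
print("roller",ray("top",259.4,175.6,.185),tri((259.4,175.6),(394.5,175.5)))
print("bar end sc",ray("scene",393,178,.185))
print("cap",ray("top",190+95/3.5,130+332/3.5,.075))
g=cv2.cvtColor(t,cv2.COLOR_BGR2GRAY)
m=np.zeros_like(g); m[150:270,425:520]=(g[150:270,425:520]<70)*255
c=max(cv2.findContours(m,0,2)[0],key=cv2.contourArea); r=cv2.minAreaRect(c); b=cv2.boxPoints(r)
print("tote",[ray("top",*p,.045)[:2].round(4) for p in b],ray("top",*r[0],.045), b.round(1))
g=cv2.cvtColor(s,cv2.COLOR_BGR2GRAY); m=np.zeros_like(g); m[215:350,110:230]=(g[215:350,110:230]<70)*255
c=max(cv2.findContours(m,0,2)[0],key=cv2.contourArea); b=cv2.approxPolyDP(cv2.convexHull(c),8,True)[:,0]; print("tote sc",b.tolist(),[ray("scene",*map(float,p),.045)[:2].round(3) for p in b])
E
```

```text
(array([0.4673, 0.2802]), np.float64(141.1), np.float64(140.5), np.float64(140.8), np.float64(0.0438))
(array([0.3719, 0.2377]), np.float64(140.2), np.float64(140.4), np.float64(141.2), np.float64(0.0445))
(array([0.3599, 0.3414]), np.float64(163.2), np.float64(164.5), np.float64(165.9), np.float64(0.0438))
roller [0.55643583 0.25280062 0.185     ] [0.55762763 0.25715707 0.18715145]
bar end sc [0.5627254  0.25573767 0.185     ]
cap [0.442474   0.38281899 0.075     ]
tote [array([ 0.634 , -0.2485]), array([ 0.6825, -0.3893]), array([ 0.4106, -0.4464]), array([ 0.3675, -0.3133])] [ 0.51940061 -0.34997297  0.045     ] [[434.  168.8]
 [479.3 154.7]
 [507.1 244.2]
 [461.8 258.2]]
tote sc [[170, 230], [218, 307], [176, 335], [129, 252]] [array([ 0.387, -0.329]), array([ 0.664, -0.263]), array([ 0.696, -0.371]), array([ 0.417, -0.443])]
```

The measurements:

| Item | Position |
|---|---|
| Contactor A | (.467,.280), long axis 141° |
| Contactor B | (.372,.238), long axis 140° |
| Contactor D | (.360,.341), long axis 165° |
| Table axis | about (.581,-.027), nests at 16.8° + k·90° |
| Roller | (.557,.254) |
| Tote | centre about (.536,-.355), yaw about 12.5° |

I'll start with D.

Emit:
jog_arm --hand '[0.075,0.075,0.075,0.075,0.075]' --pt "0.0425 -0.0376 -0.025" --pt "0.0425 -0.0376 -0.025" --pt "0.0425 -0.0376 -0.025" --pt "0.0425 -0.0376 -0.025" --pt "0.0424 -0.0378 -0.025" --yaw '[0,0,0,0,0]' --grip_force 40

```text
time_s: 0.72
position: [0.3611, 0.3402, 0.1225]
tool_rot: [[-0.963, 0.268, 0.0], [0.268, 0.963, 0.0], [-0.0, 0.0, -1.0]]
ft_force: [0.3, 1.5, -0.7]
grip_width: 0.075
gripper_force: 0.0
```

Emit:
jog_arm --hand '[0.075,0.075,0.075,0.075,0.03]' --pt "-0.001 0.001 -0.03" --pt "0 0 -0.03" --pt "0 0 -0.02" --pt "0 0 -0.0105" --pt "0 0 0" --yaw '[0,0,0,0,0]'

```text
time_s: 1.35
position: [0.3589, 0.3425, 0.0325]
tool_rot: [[-0.963, 0.268, -0.001], [0.268, 0.963, -0.001], [0.001, -0.001, -1.0]]
ft_force: [0.1, -0.0, -0.3]
grip_width: 0.0588
gripper_force: 0.0
```

Emit:
jog_arm --hand '[0.03,0.03,0.03,0.03,0.03]' --pt "0 0 0" --pt "0 0 0" --pt "0 0 0.02" --pt "0 0 0.04" --pt "0 0 0.05" --yaw '[0,0,0,0,0]'

```text
time_s: 1.98
position: [0.3585, 0.3423, 0.1438]
tool_rot: [[-0.963, 0.268, -0.001], [0.268, 0.963, -0.001], [0.001, -0.001, -1.0]]
ft_force: [0.7, 0.2, -2.1]
grip_width: 0.0435
gripper_force: 41.3
```

Run:
```python
from h import *
t=snap("top","t1"); print(*blocks(t),sep="\n"); o=env.observe(); print(o["position"],o["q"],o["grip_width"])
```

```text
(array([0.4673, 0.2802]), np.float64(141.1), np.float64(140.5), np.float64(140.8), np.float64(0.0438))
(array([0.3718, 0.2378]), np.float64(140.3), np.float64(140.4), np.float64(141.3), np.float64(0.0443))
[0.3607582  0.34384769 0.15031786] [ 2.99861112e+01  2.22220799e+01  9.17208381e+01  5.01167182e-03
  6.54906437e+01 -4.44658972e+01] 0.04397937278228056
```

Emit:
jog_arm --hand '[0.03,0.03,0.03,0.03,0.03]' --pt "0.0305 -0.0345 0.02" --pt "0.0305 -0.0345 0.02" --pt "0.0305 -0.0345 0.01" --pt "0.0305 -0.0345 0" --pt "0.0305 -0.0345 0" --yaw '[0.113,0.113,0.113,0.113,0.113]'

```text
time_s: 2.65
position: [0.5123, 0.1689, 0.193]
tool_rot: [[-0.956, -0.293, 0.0], [-0.293, 0.956, 0.0], [-0.001, 0.0, -1.0]]
ft_force: [0.9, 0.1, -1.7]
grip_width: 0.044
gripper_force: 41.6
```

Emit:
jog_arm --hand '[0.03,0.03,0.03,0.03,0.03]' --pt "0.0305 -0.0345 0" --pt "0.0305 -0.0345 0" --pt "0.0305 -0.0345 0" --pt "0.0305 -0.0345 0" --pt "0.0305 -0.0345 0" --yaw '[0,0,0,0,0]'

```text
time_s: 3.28
position: [0.6648, -0.0035, 0.1927]
tool_rot: [[-0.957, -0.289, -0.0], [-0.289, 0.957, 0.0], [0.0, 0.0, -1.0]]
ft_force: [0.6, 0.8, -1.9]
grip_width: 0.0437
gripper_force: 41.6
```

Emit:
jog_arm --hand '[0.03,0.03,0.03,0.03,0.03]' --pt "0 0 -0.02" --pt "0 0 -0.03" --pt "0 0 -0.02" --pt "0 0 0" --pt "0 0 0" --yaw '[0,0,0,0,0]'

```text
time_s: 3.9
position: [0.6645, -0.0024, 0.1239]
tool_rot: [[-0.957, -0.289, 0.002], [-0.289, 0.957, -0.0], [-0.001, -0.001, -1.0]]
ft_force: [0.8, -0.8, -0.9]
grip_width: 0.0434
gripper_force: 41.7
```

Emit:
jog_arm --hand '[0.03,0.03,0.03,0.03,0.03]' --pt "0 0 -0.016" --pt "0 0 -0.012" --pt "0 0 -0.006" --pt "0 0 -0.002" --pt "0 0 0" --yaw '[0,0,0,0,0]'

```text
time_s: 4.53
position: [0.6642, -0.0024, 0.0869]
tool_rot: [[-0.957, -0.289, 0.0], [-0.289, 0.957, -0.0], [-0.0, -0.0, -1.0]]
ft_force: [-0.0, -0.6, -2.4]
grip_width: 0.0436
gripper_force: 41.7
```

Run:
```python
from h import *
s=snap("scene","s1"); o=env.observe(); print(o["position"],o["ft_force"],o["q"])
cv2.imwrite("pics/s1c.png",cv2.resize(s[140:300,240:440],(750,600),interpolation=cv2.INTER_CUBIC))
```

```text
[ 0.66422424 -0.00242879  0.08713748] [ 0.17502403  0.14244277 -1.74888638] [-1.03990739e+01  4.10385788e+01  6.71929256e+01  1.44045171e-03
  7.17340495e+01 -1.17197372e+02]
```

View pics/s1c.png

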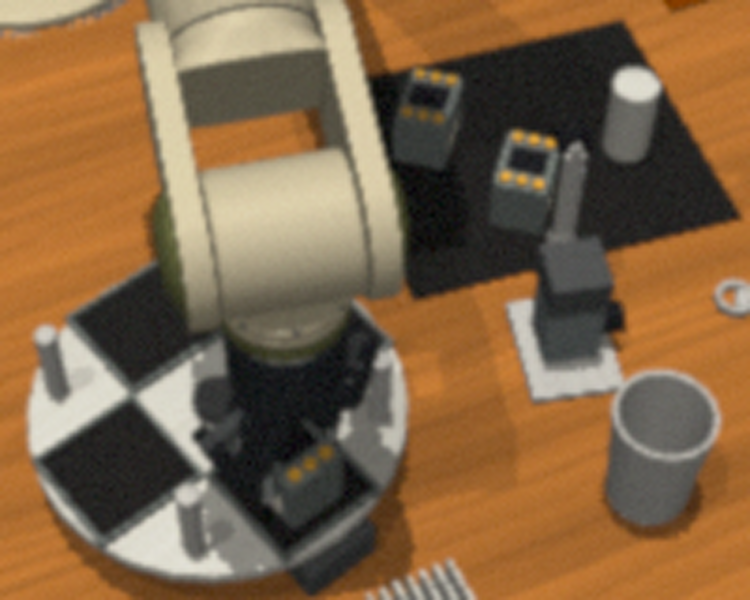

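The block sits inside the nest outline in the crop, at about (310,480). I'll lower the last millimetres, release and lift.

Emit:
jog_arm --hand '[0.03,0.03,0.03,0.03,0.06]' --pt "0 0 -0.001" --pt "0 0 -0.001" --pt "0 0 -0.0005" --pt "0 0 0" --pt "0 0 0" --yaw '[0,0,0,0,0]'

```text
time_s: 5.2
position: [0.6642, -0.0024, 0.0847]
tool_rot: [[-0.957, -0.289, 0.001], [-0.289, 0.957, -0.0], [-0.001, -0.0, -1.0]]
ft_force: [-0.6, 0.4, -0.3]
grip_width: 0.0595
gripper_force: 0.0
```

Emit:
jog_arm --hand '[0.06,0.06,0.06,0.06,0.06]' --pt "0 0 0" --pt "0 0 0" --pt "0 0 0.02" --pt "0 0 0.04" --pt "0 0 0.045" --yaw '[0,0,0,0,0]'

```text
time_s: 5.82
position: [0.6638, -0.0024, 0.1902]
tool_rot: [[-0.957, -0.289, -0.001], [-0.289, 0.957, 0.0], [0.001, 0.0, -1.0]]
ft_force: [0.3, 0.1, 0.0]
grip_width: 0.0598
gripper_force: 0.0
```

Emit:
jog_arm --hand '[0.07,0.07,0.07,0.07,0.07]' --pt "-0.0428 0.0325 0.005" --pt "-0.0428 0.0325 0.005" --pt "-0.0428 0.0325 0" --pt "-0.0428 0.0325 0" --pt "-0.0428 0.0325 0" --yaw '[-0.0974,-0.0974,-0.0974,-0.0974,-0.0974]'

```text
time_s: 6.45
position: [0.4486, 0.1609, 0.1996]
tool_rot: [[-0.981, 0.196, 0.001], [0.196, 0.981, 0.0], [-0.001, 0.0, -1.0]]
ft_force: [-0.2, 1.3, 0.2]
grip_width: 0.0699
gripper_force: 0.0
```

Run:
```python
from h import *
t=snap("top","t2"); print(*blocks(t),sep="\n"); print(blocks(t,.104,(310,130,410,235))); o=env.observe(); print(o["position"],o["q"],o["grip_width"])
```

```text
[]
[0.44355484 0.16376709 0.19954512] [  5.82846924  16.80979059  90.78188874   0.0941865   72.57491989
 -72.81967408] 0.07018572344402632
```

Emit:
jog_arm --hand '[0.075,0.075,0.075,0.075,0.075]' --pt "0.0035 0.024 -0.01" --pt "0.0035 0.024 -0.01" --pt "0.0035 0.024 -0.015" --pt "0.0035 0.024 -0.02" --pt "0.0035 0.024 -0.02" --yaw '[-0.0974,-0.0974,-0.0974,-0.0974,-0.0974]'

```text
time_s: 7.12
position: [0.4678, 0.2809, 0.1239]
tool_rot: [[-0.775, 0.632, 0.001], [0.632, 0.775, 0.0], [-0.0, 0.001, -1.0]]
ft_force: [0.8, -0.1, -0.0]
grip_width: 0.0751
gripper_force: 0.0
```

Run:
```python
from h import *
t=snap("top","t2"); print(*blocks(t),sep="\n"); print(blocks(t,.104,(310,130,410,235))); o=env.observe(); print(o["position"],o["q"],o["grip_width"])
s=snap("scene","s2"); cv2.imwrite("pics/s2c.png",cv2.resize(s[110:300,240:440],(630,600),interpolation=cv2.INTER_CUBIC))
```

```text
[]
[0.46696174 0.28263053 0.12143366] [ 1.87303528e+01  2.86375703e+01  8.59376462e+01  5.60491140e-02
  6.55708102e+01 -3.19430134e+01] 0.07486687840986471
```

View pics/s2c.png

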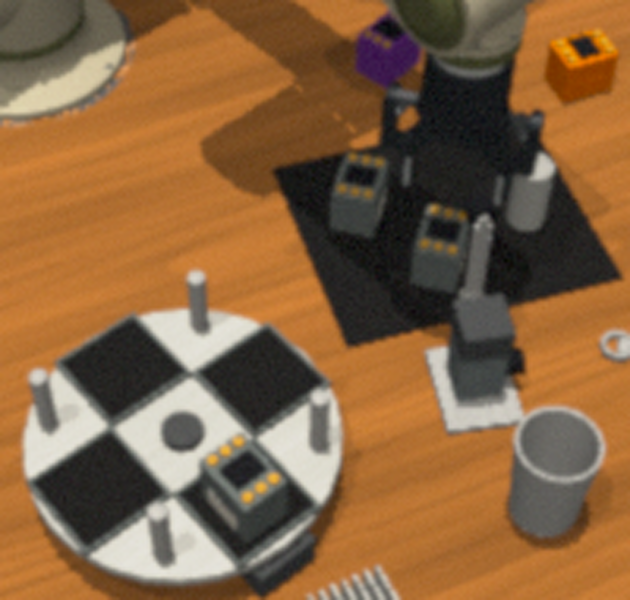

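The scene view shows D centred in its nest. A (440,245) and B (360,190) haven't moved, and the gripper is above A. Descending.

Emit:
jog_arm --hand '[0.075,0.075,0.075,0.075,0.03]' --pt "0 -0.001 -0.03" --pt "0 0 -0.03" --pt "0 0 -0.02" --pt "0 0 -0.0095" --pt "0 0 0" --yaw '[0,0,0,0,0]'

```text
time_s: 7.85
position: [0.4678, 0.2788, 0.0351]
tool_rot: [[-0.777, 0.629, 0.0], [0.629, 0.777, -0.0], [-0.0, 0.0, -1.0]]
ft_force: [-0.3, 0.0, 0.4]
grip_width: 0.0586
gripper_force: 0.0
```

Emit:
jog_arm --hand '[0.03,0.03,0.03,0.03,0.03]' --pt "0 0 0" --pt "0 0 0" --pt "0 0 0.03" --pt "0 0 0.05" --pt "0 0 0.06" --yaw '[0,0,0,0,0]'

```text
time_s: 8.48
position: [0.4669, 0.2789, 0.1758]
tool_rot: [[-0.777, 0.629, -0.002], [0.629, 0.777, -0.001], [0.001, -0.002, -1.0]]
ft_force: [0.8, 0.6, -1.8]
grip_width: 0.0435
gripper_force: 41.8
```

Emit:
jog_arm --hand '[0.03,0.03,0.03,0.03,0.03]' --pt "-0.006 -0.043 0.015" --pt "-0.006 -0.043 0.005" --pt "-0.005 -0.043 0" --pt "0.0213 -0.0189 0" --pt "0.0213 -0.0189 0" --yaw '[0,-0.0995,-0.0995,-0.0995,-0.0995]'

```text
time_s: 9.1
position: [0.4934, 0.1114, 0.1952]
tool_rot: [[-0.469, 0.883, 0.0], [0.883, 0.469, 0.0], [-0.0, 0.0, -1.0]]
ft_force: [-0.1, 1.5, -3.0]
grip_width: 0.0436
gripper_force: 42.2
```

Emit:
jog_arm --hand '[0.03,0.03,0.03,0.03,0.03]' --pt "0.0213 -0.0189 0" --pt "0.0213 -0.0189 0" --pt "0.0213 -0.0189 -0.01" --pt "0 0 -0.03" --pt "0 0 -0.03" --yaw '[-0.0995,-0.0995,0,0,0]'

```text
time_s: 9.72
position: [0.557, 0.0554, 0.124]
tool_rot: [[-0.289, 0.957, 0.0], [0.957, 0.289, 0.0], [0.0, 0.0, -1.0]]
ft_force: [-0.3, -0.3, -2.1]
grip_width: 0.0435
gripper_force: 42.3
```

Run:
```python
from h import *
o=env.observe(); print(o["position"],o["q"],o["ft_force"],np.degrees(np.arctan2(o["tool_rot"][1,1],o["tool_rot"][0,1])))
```

```text
[0.55697771 0.05538867 0.12398464] [-6.44201053e+00  2.95898470e+01  8.35699829e+01  7.89891024e-03
  6.68370336e+01 -2.32161187e+01] [-0.31222813 -0.30659346 -2.08865305] 16.771001076986614
```

Emit:
jog_arm --hand '[0.03,0.03,0.03,0.03,0.06]' --pt "0 0 -0.018" --pt "0 0 -0.012" --pt "0 0 -0.006" --pt "0 0 -0.0015" --pt "0 0 0" --yaw '[0,0,0,0,0]'

```text
time_s: 10.35
position: [0.5575, 0.0556, 0.0881]
tool_rot: [[-0.289, 0.957, 0.002], [0.957, 0.289, -0.0], [-0.001, 0.002, -1.0]]
ft_force: [0.4, 0.1, 0.6]
grip_width: 0.0593
gripper_force: 0.0
```

Emit:
jog_arm --hand '[0.06,0.06,0.06,0.06,0.06]' --pt "0 0 0" --pt "0 0 0" --pt "0 0 0.02" --pt "0 0 0.04" --pt "0 0 0.045" --yaw '[0,0,0,0,0]'

```text
time_s: 10.98
position: [0.5568, 0.0556, 0.1934]
tool_rot: [[-0.289, 0.957, -0.001], [0.957, 0.289, 0.0], [0.0, -0.001, -1.0]]
ft_force: [-0.3, 1.2, 0.5]
grip_width: 0.0602
gripper_force: 0.0
```

Run:
```python
from h import *
t=snap("top","t3"); print(*blocks(t),sep="\n"); print(blocks(t,.104,(310,130,410,235))); o=env.observe(); print(o["position"])
```

```text
(array([0.3739, 0.2405]), np.float64(131.7), np.float64(145.0), np.float64(141.3), np.float64(0.045))
[]
[0.55890993 0.05549401 0.19980299]
```

Emit:
jog_arm --hand '[0.075,0.075,0.075,0.075,0.075]' --pt "-0.0371 0.0364 0" --pt "-0.0371 0.0364 0" --pt "-0.0371 0.0364 0" --pt "-0.0371 0.0364 -0.02" --pt "-0.0371 0.0364 -0.03" --yaw '[0.1176,0.1176,0.1176,0.1176,0.1176]'

```text
time_s: 11.65
position: [0.3708, 0.2387, 0.1426]
tool_rot: [[-0.774, 0.634, 0.003], [0.634, 0.774, 0.001], [-0.002, 0.003, -1.0]]
ft_force: [1.3, 1.6, 0.0]
grip_width: 0.075
gripper_force: 0.0
```

Run:
```python
from h import *
s=snap("scene","s3"); a=cv2.imread("pics/scene0.png"); g=cv2.cvtColor(s,cv2.COLOR_BGR2HSV)
m=((g[:,:,0]>12)&(g[:,:,0]<32)&(g[:,:,1]>90)&(g[:,:,2]>110))
for n,i in(("old",a),("new",s)):
    g=cv2.cvtColor(i,cv2.COLOR_BGR2HSV); m=((g[:,:,0]>12)&(g[:,:,0]<32)&(g[:,:,1]>90)&(g[:,:,2]>110)); v,u=np.nonzero(m[155:178,340:366]); print(n,len(u),u.mean()+340,v.mean()+155)
cv2.imwrite("pics/s3c.png",cv2.resize(s[110:300,240:440],(630,600),interpolation=cv2.INTER_CUBIC))
o=env.observe(); print(o["position"])
```

```text
old 124 350.5 160.16935483870967
new 76 349.5394736842105 159.3815789473684
[0.36437054 0.24056437 0.138829  ]
```

View pics/s3c.png

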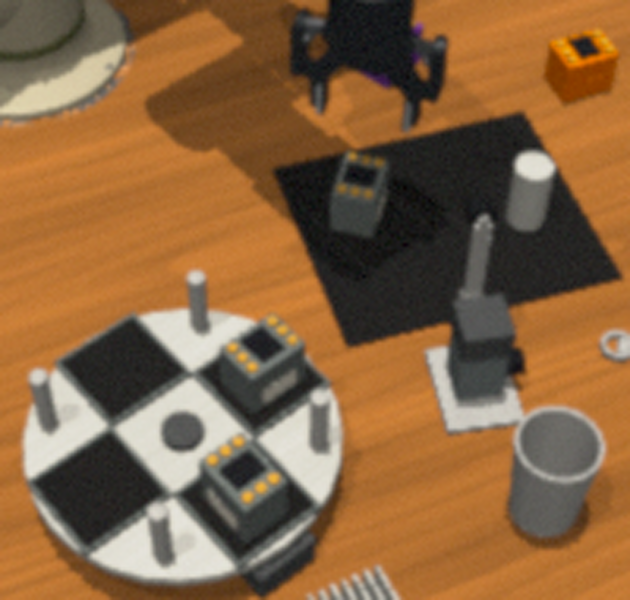

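Both placed blocks sit squarely in their nests, and B is unmoved at (360,190). Descending on B.

Emit:
jog_arm --hand '[0.075,0.075,0.075,0.075,0.075]' --pt "0 0 -0.03" --pt "0 0 -0.035" --pt "0 0 -0.025" --pt "0 0 -0.012" --pt "0 0 -0.006" --yaw '[0,0,0,0,0]'

```text
time_s: 12.32
position: [0.3718, 0.2376, 0.0342]
tool_rot: [[-0.771, 0.636, 0.0], [0.636, 0.771, 0.0], [-0.0, 0.0, -1.0]]
ft_force: [0.4, -0.0, 0.5]
grip_width: 0.0747
gripper_force: 0.0
```

Emit:
jog_arm --hand '[0.03,0.03,0.03,0.03,0.03]' --pt "0 0 0" --pt "0 0 0" --pt "0 0 0" --pt "0 0 0.03" --pt "0 0 0.05" --yaw '[0,0,0,0,0]'

```text
time_s: 12.95
position: [0.3707, 0.2373, 0.1145]
tool_rot: [[-0.771, 0.636, -0.003], [0.636, 0.771, -0.001], [0.002, -0.003, -1.0]]
ft_force: [0.6, -0.2, -3.0]
grip_width: 0.0442
gripper_force: 41.6
```

Emit:
jog_arm --hand '[0.03,0.03,0.03,0.03,0.03]' --pt "0.0182 -0.0414 0.03" --pt "0.0182 -0.0414 0.03" --pt "0.0182 -0.0414 0.022" --pt "0.0182 -0.0414 0" --pt "0.0182 -0.0414 0" --yaw '[-0.1176,-0.1176,-0.1176,-0.1176,-0.1176]'

```text
time_s: 13.58
position: [0.4627, 0.0292, 0.1967]
tool_rot: [[-0.285, 0.959, 0.0], [0.959, 0.285, 0.0], [-0.0, 0.0, -1.0]]
ft_force: [0.3, 0.2, -2.8]
grip_width: 0.0433
gripper_force: 41.9
```

Emit:
jog_arm --hand '[0.03,0.03,0.03,0.03,0.03]' --pt "0.0182 -0.0414 0" --pt "0.0178 -0.041 0" --pt "0 0 -0.02" --pt "0 0 -0.03" --pt "0 0 -0.02" --yaw '[0,0,0,0,0]'

```text
time_s: 14.2
position: [0.4979, -0.0517, 0.1251]
tool_rot: [[-0.289, 0.957, -0.002], [0.957, 0.289, 0.001], [0.001, -0.001, -1.0]]
ft_force: [0.1, -0.9, -1.9]
grip_width: 0.0436
gripper_force: 41.8
```

Run:
```python
from h import *
o=env.observe(); print(o["position"],o["q"],o["ft_force"],np.degrees(np.arctan2(o["tool_rot"][1,1],o["tool_rot"][0,1])))
```

```text
[ 0.49788016 -0.05170484  0.12507243] [-1.95065587e+01  2.45483789e+01  9.28943494e+01  3.32019769e-03
  6.26602511e+01 -3.62783844e+01] [ 0.11523641 -0.85019401 -1.92016401] 16.770343155522426
```

Emit:
jog_arm --hand '[0.03,0.03,0.03,0.03,0.06]' --pt "0 0 -0.018" --pt "0 0 -0.012" --pt "0 0 -0.006" --pt "0 0 -0.002" --pt "0 0 0" --yaw '[0,0,0,0,0]'

```text
time_s: 14.82
position: [0.4989, -0.0519, 0.0888]
tool_rot: [[-0.289, 0.957, 0.001], [0.957, 0.289, -0.0], [-0.001, 0.001, -1.0]]
ft_force: [0.3, -0.4, -0.3]
grip_width: 0.0596
gripper_force: 0.0
```

Emit:
jog_arm --hand '[0.06,0.06,0.06,0.06,0.06]' --pt "0 0 0" --pt "0 0 0" --pt "0 0 0.02" --pt "0 0 0.04" --pt "0 0 0.045" --yaw '[0,0,0,0,0]'

```text
time_s: 15.45
position: [0.4983, -0.0517, 0.1944]
tool_rot: [[-0.289, 0.957, -0.001], [0.957, 0.289, 0.0], [0.001, -0.001, -1.0]]
ft_force: [-0.1, -0.2, 0.3]
grip_width: 0.0597
gripper_force: 0.0
```

Run:
```python
from h import *
tr=lambda x,y:(190+x/3.5,130+y/3.5); sc=lambda x,y:(240+x/3.75,140+y/3.75)
for a,b in(((537,286),(234,216)),((677,47),(189,493)),((735,235),(46,334)),((480,98),(381,358))): print(tri(tr(*a),sc(*b)).round(4),ray("top",*tr(*a),.122).round(4),ray("scene",*sc(*b),.122).round(4))
o=env.observe(); print(o["position"])
s=snap("scene","s4"); cv2.imwrite("pics/s4c.png",cv2.resize(s[140:300,240:440],(750,600),interpolation=cv2.INTER_CUBIC))
```

```text
[0.4798 0.0303 0.1189] [0.4787 0.0294 0.122 ] [0.4826 0.0307 0.122 ]
[ 0.6821 -0.0799  0.1203] [ 0.6803 -0.0832  0.122 ] [ 0.6842 -0.0766  0.122 ]
[ 0.5251 -0.1254  0.1164] [ 0.5232 -0.1257  0.122 ] [ 0.5298 -0.1245  0.122 ]
[0.6342 0.0776 0.1183] [0.6325 0.0765 0.122 ] [0.6369 0.0777 0.122 ]
[ 0.49826924 -0.05173513  0.19440272]
```

Emit:
jog_arm --hand '[0.05,0.05,0.05,0.05,0.05]' --pt "-0.004 0.0165 0" --pt "-0.004 0.0165 0" --pt "-0.004 0.0165 0" --pt "-0.004 0.016 0" --pt "-0.003 0.016 0" --yaw '[0.157,0.157,0.157,0.157,0.157]'

```text
time_s: 16.12
position: [0.4794, 0.0302, 0.1934]
tool_rot: [[-0.883, 0.469, 0.0], [0.469, 0.883, -0.0], [-0.0, 0.0, -1.0]]
ft_force: [0.2, 0.6, -0.8]
grip_width: 0.0501
gripper_force: 0.0
```

Emit:
jog_arm --hand '[0.05,0.05,0.05,0.05,0.022]' --pt "0 0 -0.02" --pt "0 0 -0.03" --pt "0 0 -0.024" --pt "0 0 -0.012" --pt "0 0 0" --yaw '[0,0,0,0,0]'

```text
time_s: 16.75
position: [0.4795, 0.0297, 0.1071]
tool_rot: [[-0.881, 0.473, -0.001], [0.473, 0.881, 0.0], [0.001, -0.0, -1.0]]
ft_force: [-0.5, -0.1, -0.2]
grip_width: 0.033
gripper_force: 0.0
```

Emit:
jog_arm --hand '[0.022,0.022,0.022,0.022,0.022]' --pt "0 0 0" --pt "0 0 0" --pt "0 0 0" --pt "0 0 0" --pt "0 0 0" --yaw '[0,0,0,0,0]'

```text
time_s: 17.38
position: [0.4795, 0.0297, 0.1074]
tool_rot: [[-0.881, 0.473, 0.0], [0.473, 0.881, -0.0], [-0.0, 0.0, -1.0]]
ft_force: [0.4, -0.6, 0.2]
grip_width: 0.0221
gripper_force: 0.0
```

Run:
```python
from h import *
o=env.observe(); print(o["position"],o["ft_force"],np.degrees(np.arctan2(o["tool_rot"][1,1],o["tool_rot"][0,1])))
s=snap("scene","s4"); cv2.imwrite("pics/s4c.png",cv2.resize(s[140:300,240:440],(750,600),interpolation=cv2.INTER_CUBIC))
c=np.array([.581,-.0255]); r=.1145
a=np.radians(151.5+6*np.arange(16)); P=c+r*np.c_[np.cos(a),np.sin(a)]; print(np.diff(P,axis=0).round(4).tolist())
```

```text
[0.47954657 0.02967841 0.10738572] [ 0.41010223 -0.64111642  0.1637063 ] 61.7637619967408
[[-0.0052, -0.0108], [-0.004, -0.0113], [-0.0028, -0.0117], [-0.0016, -0.0119], [-0.0003, -0.012], [0.0009, -0.0119], [0.0022, -0.0118], [0.0034, -0.0115], [0.0046, -0.0111], [0.0057, -0.0105], [0.0068, -0.0099], [0.0078, -0.0091], [0.0087, -0.0082], [0.0095, -0.0073], [0.0102, -0.0063]]
```

View pics/s4c.png

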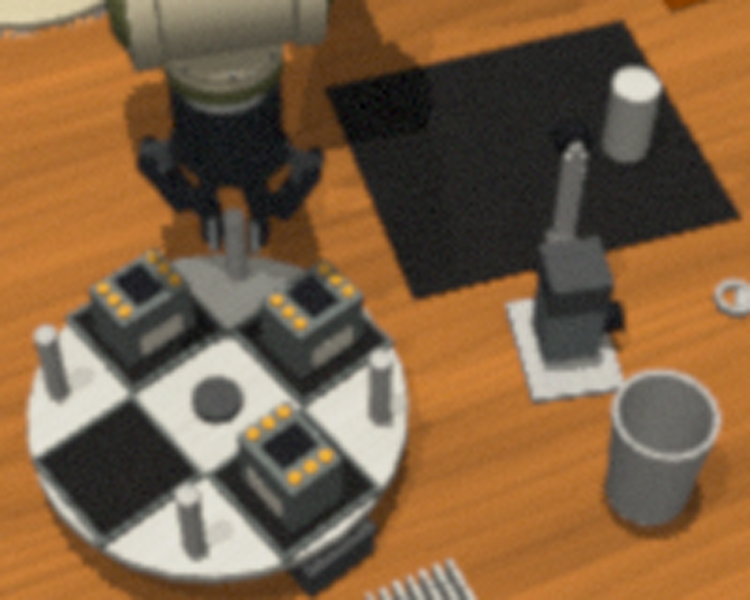

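All three blocks are nested and the post stands between the fingers, at about (235,230) in the crop. Now I'll swing it a quarter turn counter-clockwise.

Emit:
jog_arm --hand '[0.022,0.022,0.022,0.022,0.022]' --pt "-0.0052 -0.0108 0" --pt "-0.004 -0.0113 0" --pt "-0.0028 -0.0117 0" --pt "-0.0016 -0.0119 0" --pt "-0.0003 -0.012 0" --yaw '[0.07,0.07,0.07,0.07,0.07]'

```text
time_s: 18.05
position: [0.4647, -0.0274, 0.1072]
tool_rot: [[-0.99, 0.14, -0.002], [0.14, 0.99, 0.002], [0.002, 0.002, -1.0]]
ft_force: [-2.9, 5.1, 3.1]
grip_width: 0.022
gripper_force: 2.4
```

Emit:
jog_arm --hand '[0.022,0.022,0.022,0.022,0.022]' --pt "0.0009 -0.0119 0" --pt "0.0022 -0.0118 0" --pt "0.0034 -0.0115 0" --pt "0.0046 -0.0111 0" --pt "0.0057 -0.0105 0" --yaw '[0.07,0.07,0.07,0.07,0.07]'

```text
time_s: 18.68
position: [0.4817, -0.0845, 0.107]
tool_rot: [[-0.978, -0.208, -0.002], [-0.208, 0.978, 0.001], [0.002, 0.002, -1.0]]
ft_force: [-2.5, 2.3, -0.0]
grip_width: 0.0217
gripper_force: 1.4
```

Emit:
jog_arm --hand '[0.022,0.022,0.022,0.022,0.022]' --pt "0.0068 -0.0099 0" --pt "0.0078 -0.0091 0" --pt "0.0087 -0.0082 0" --pt "0.0095 -0.0073 0" --pt "0.0102 -0.0063 0" --yaw '[0.07,0.07,0.07,0.07,0.07]'

```text
time_s: 19.3
position: [0.5255, -0.1258, 0.1071]
tool_rot: [[-0.848, -0.531, -0.001], [-0.531, 0.848, 0.0], [0.001, 0.001, -1.0]]
ft_force: [-1.8, 0.2, 0.2]
grip_width: 0.022
gripper_force: 0.4
```

Emit:
jog_arm --hand '[0.022,0.022,0.04,0.05,0.05]' --pt "0 0 0" --pt "0 0 0" --pt "0 0 0" --pt "0 0 0" --pt "0 0 0" --yaw '[0,0,0,0,0]'

```text
time_s: 19.92
position: [0.5254, -0.1255, 0.1074]
tool_rot: [[-0.849, -0.529, 0.0], [-0.529, 0.849, -0.0], [-0.0, -0.0, -1.0]]
ft_force: [0.2, -0.1, -0.9]
grip_width: 0.0502
gripper_force: 0.0
```

Run:
```python
from h import *
o=env.observe(); print(o["position"],o["q"],o["ft_force"],np.degrees(np.arctan2(o["tool_rot"][1,1],o["tool_rot"][0,1])))
s=snap("scene","s5"); cv2.imwrite("pics/s5c.png",cv2.resize(s[140:300,220:440],(770,560),interpolation=cv2.INTER_CUBIC))
```

```text
[ 0.52537775 -0.1255431   0.10737607] [-2.60024155e+01  2.91540992e+01  8.78990824e+01 -1.26200720e-03
  6.29441431e+01 -1.47919960e+02] [ 0.20451643 -0.06639916 -0.89789783] 121.91811837995378
```

View pics/s5c.png

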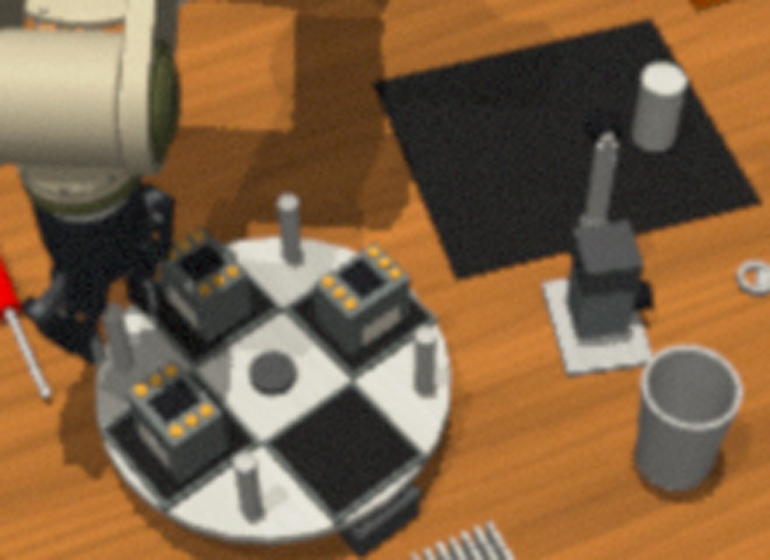

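The table is a quarter turn on with the blocks upright. Next is the switch: lift, cross over with the fingers shut, and stand before the roller.

Emit:
jog_arm --hand '[0.05,0.05,0.05,0.03,0.0]' --pt "0 0 0.02" --pt "0 0 0.03" --pt "0 0 0.03" --pt "0 0.03 0.02" --pt "0.002 0.045 0" --yaw '[0,0,0,0,0]'

```text
time_s: 20.6
position: [0.528, -0.0506, 0.2089]
tool_rot: [[-0.85, -0.527, 0.003], [-0.527, 0.85, -0.001], [-0.002, -0.003, -1.0]]
ft_force: [-0.1, -0.1, -0.3]
grip_width: 0.0143
gripper_force: 0.0
```

Emit:
jog_arm --hand '[0,0,0,0,0]' --pt "0.004 0.0512 0" --pt "0.004 0.0512 0" --pt "0.004 0.0512 0" --pt "0.004 0.0512 0" --pt "0.004 0.0512 0" --yaw '[0.163,0.163,0.163,0.163,0.163]'

```text
time_s: 21.22
position: [0.5473, 0.2071, 0.2074]
tool_rot: [[-0.192, -0.981, 0.0], [-0.981, 0.192, -0.0], [0.0, -0.0, -1.0]]
ft_force: [0.9, -0.2, 0.9]
grip_width: -0.0002
gripper_force: 0.0
```

Emit:
jog_arm --hand '[0,0,0,0,0]' --pt "0 0 -0.015" --pt "0 0 -0.015" --pt "0 0 -0.006" --pt "0 0 0" --pt "0 0 0" --yaw '[0,0,0,0,0]'

```text
time_s: 21.85
position: [0.5478, 0.2049, 0.1718]
tool_rot: [[-0.198, -0.98, 0.001], [-0.98, 0.198, 0.0], [-0.0, -0.001, -1.0]]
ft_force: [-0.0, -0.3, -0.1]
grip_width: -0.0005
gripper_force: 0.0
```

Run:
```python
from h import *
o=env.observe(); print(o["position"],o["q"],o["ft_force"],np.degrees(np.arctan2(o["tool_rot"][1,1],o["tool_rot"][0,1])))
t=snap("top","t6");s=snap("scene","s6"); cv2.imwrite("pics/s6c.png",np.hstack([cv2.resize(t[130:230,220:320],(400,400),interpolation=cv2.INTER_CUBIC),cv2.resize(s[130:240,330:430],(400,440),interpolation=cv2.INTER_CUBIC)[:400]]))
```

```text
[0.54777823 0.20488444 0.17180976] [ 8.91712449e+00  2.88607578e+01  7.57538676e+01 -1.49157241e-04
  7.53363599e+01 -1.59643960e+02] [-0.00238686 -0.31710017 -0.07760895] 168.5611150890684
```

View pics/s6c.png

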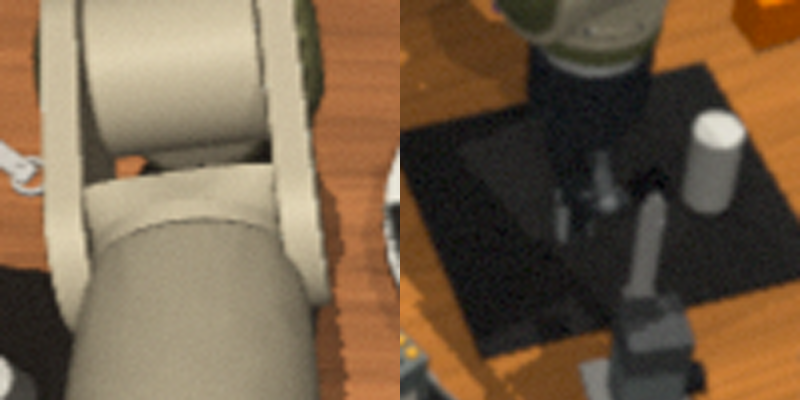

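Emit:
jog_arm --hand '[0,0,0,0,0]' --pt "0.002 0.0098 0" --pt "0.001 0.0049 0" --pt "0.001 0.0049 0" --pt "0 0 0" --pt "0 0 0" --yaw '[0,0,0,0,0]'

```text
time_s: 22.58
position: [0.5514, 0.225, 0.1713]
tool_rot: [[-0.197, -0.98, -0.0], [-0.98, 0.197, -0.0], [0.0, 0.0, -1.0]]
ft_force: [-0.1, -0.3, -0.8]
grip_width: 0.0001
gripper_force: 0.0
```

Emit:
jog_arm --hand '[0,0,0,0,0]' --pt "0.0006 0.0029 0" --pt "0 0 0" --pt "0 0 0" --pt "0 0 0" --pt "0 0 0" --yaw '[0,0,0,0,0]'

```text
time_s: 23.2
position: [0.5521, 0.2279, 0.1713]
tool_rot: [[-0.197, -0.98, 0.0], [-0.98, 0.197, -0.0], [0.0, -0.0, -1.0]]
ft_force: [-0.4, 0.3, 0.2]
grip_width: 0.0
gripper_force: 0.0
```

Emit:
jog_arm --hand '[0,0,0,0,0]' --pt "0.0006 0.0029 0" --pt "0 0 0" --pt "0 0 0" --pt "0 0 0" --pt "0 0 0" --yaw '[0,0,0,0,0]'

```text
time_s: 23.82
position: [0.5526, 0.2308, 0.1713]
tool_rot: [[-0.197, -0.98, -0.0], [-0.98, 0.197, -0.0], [0.0, 0.0, -1.0]]
ft_force: [0.5, -0.5, -0.4]
grip_width: 0.0002
gripper_force: 0.0
```

Emit:
jog_arm --hand '[0,0,0,0,0]' --pt "0.0006 0.0029 0" --pt "0 0 0" --pt "0 0 0" --pt "0 0 0" --pt "0 0 0" --yaw '[0,0,0,0,0]'

```text
time_s: 24.45
position: [0.5533, 0.2336, 0.1714]
tool_rot: [[-0.197, -0.98, 0.0], [-0.98, 0.197, -0.0], [0.0, -0.0, -1.0]]
ft_force: [-0.4, -1.3, 1.0]
grip_width: 0.0002
gripper_force: 0.9
```

Emit:
jog_arm --hand '[0,0,0,0,0]' --pt "0.001 0.0049 0" --pt "0 0 0" --pt "0 0 0" --pt "0 0 0" --pt "0 0 0" --yaw '[0,0,0,0,0]'

```text
time_s: 25.08
position: [0.5543, 0.2385, 0.1713]
tool_rot: [[-0.197, -0.98, 0.0], [-0.98, 0.197, -0.0], [0.0, -0.0, -1.0]]
ft_force: [-0.7, -1.9, 1.0]
grip_width: 0.0006
gripper_force: 1.0
```

Emit:
jog_arm --hand '[0,0,0,0,0]' --pt "0.0023 0.0115 0" --pt "0.0023 0.0115 0" --pt "0.0023 0.0115 0" --pt "0.0023 0.0115 0" --pt "0.0023 0.0115 0" --yaw '[0,0,0,0,0]'

```text
time_s: 25.7
position: [0.5644, 0.2956, 0.1692]
tool_rot: [[-0.197, -0.98, -0.006], [-0.98, 0.197, -0.004], [0.006, 0.005, -1.0]]
ft_force: [-4.0, -13.1, -11.8]
grip_width: -0.0002
gripper_force: 6.9
```

Run:
```python
from h import *
o=env.observe(); print(o["position"],o["q"],o["ft_force"])
s=snap("scene","s7"); cv2.imwrite("pics/s7c.png",cv2.resize(s[130:240,330:430],(500,550),interpolation=cv2.INTER_CUBIC))
```

```text
[0.5643935  0.29560219 0.16916555] [ 1.70703546e+01  3.41727002e+01  6.62582372e+01 -1.44155093e-01
  7.99826342e+01 -1.51529539e+02] [ -4.03134882 -13.09956642 -11.79961375]
```

View pics/s7c.png

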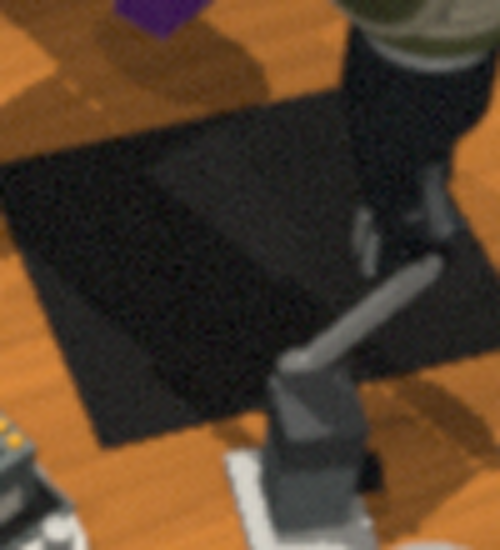

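Run:
```python
from h import *
x=np.array([.98,-.2,0]);y=np.array([.2,.98,0]);z=np.array([0,0,1.]);P=np.array([.557,.2545,.085])
for th in(0,.5,.6,.7,.8,.9,1.0,1.1,1.2): print(th,np.round(proj("scene",P+.0135*x+.108*(np.sin(th)*y+np.cos(th)*z)),1),np.round(proj("scene",P+.0135*x+.1*(np.sin(th)*y+np.cos(th)*z)),1))
```

```text
0 [393.4 178.4] [393.  180.4]
0.5 [411.9 178.8] [410.2 180.8]
0.6 [415.  179.7] [413.  181.6]
0.7 [417.8 180.9] [415.6 182.7]
0.8 [420.2 182.2] [417.8 184. ]
0.9 [422.3 183.9] [419.8 185.4]
1.0 [424.1 185.7] [421.4 187.1]
1.1 [425.4 187.6] [422.7 188.9]
1.2 [426.4 189.7] [423.6 190.9]
```

The lever has tipped to roughly 0.7 rad (bar end near scene pixel (418,182)), so it's tripped and short of its limit. I'll hold, then back off.

Emit:
jog_arm --hand '[0,0,0,0,0]' --pt "0 0 0" --pt "0 0 0" --pt "0 0 0" --pt "0 0 0" --pt "0 0 0" --yaw '[0,0,0,0,0]'

```text
time_s: 26.38
position: [0.5644, 0.2955, 0.1696]
tool_rot: [[-0.197, -0.98, -0.006], [-0.98, 0.197, -0.003], [0.004, 0.005, -1.0]]
ft_force: [-4.0, -9.2, -5.3]
grip_width: 0.0001
gripper_force: 4.8
```

Emit:
jog_arm --hand '[0,0,0,0,0]' --pt "0 0 0" --pt "0 0 0" --pt "0 0 0" --pt "0 0 0" --pt "0 0 0" --yaw '[0,0,0,0,0]'

```text
time_s: 27.0
position: [0.5644, 0.2955, 0.1696]
tool_rot: [[-0.197, -0.98, -0.006], [-0.98, 0.197, -0.003], [0.005, 0.005, -1.0]]
ft_force: [-4.8, -9.0, -6.1]
grip_width: 0.0003
gripper_force: 4.8
```

Emit:
jog_arm --hand '[0,0,0,0,0]' --pt "0 0 0" --pt "0 0 0" --pt "0 0 0" --pt "-0.001 -0.0049 0" --pt "-0.002 -0.0098 0" --yaw '[0,0,0,0,0]'

```text
time_s: 27.62
position: [0.5629, 0.2819, 0.1717]
tool_rot: [[-0.196, -0.981, 0.001], [-0.981, 0.196, 0.001], [-0.001, -0.001, -1.0]]
ft_force: [-0.1, -2.9, 2.5]
grip_width: -0.0
gripper_force: 1.6
```

Emit:
jog_arm --hand '[0,0,0,0,0]' --pt "-0.003 -0.0147 0" --pt "-0.003 -0.0147 0" --pt "-0.003 -0.0147 0" --pt "-0.003 -0.0147 0" --pt "-0.003 -0.0147 0" --yaw '[0,0,0,0,0]'

```text
time_s: 28.25
position: [0.5477, 0.207, 0.1713]
tool_rot: [[-0.197, -0.98, 0.0], [-0.98, 0.197, 0.0], [-0.0, -0.0, -1.0]]
ft_force: [0.5, 0.1, -0.7]
grip_width: 0.0
gripper_force: 0.0
```

Run:
```python
from h import *
o=env.observe(); print(o["position"],o["q"],o["ft_force"])
t=cv2.cvtColor(snap("scene","s8"),cv2.COLOR_BGR2GRAY); a=cv2.cvtColor(cv2.imread("pics/s6.png"),cv2.COLOR_BGR2GRAY)
for r in (182,186,190,194): print(a[r,384:402],t[r,384:402])
```

```text
[0.54772777 0.20695502 0.17127104] [ 9.11621685e+00  2.89611729e+01  7.56687326e+01  1.48570019e-02
  7.53426977e+01 -1.59499500e+02] [ 0.51527939  0.1078939  -0.72427063]
[44 31 33 28 31 41 69 95 96 91 94 86 62 38 35 33 31 36] [54 39 28 25 31 38 71 95 95 92 90 87 60 41 30 38 35 32]
[28 36 31 35 45 60 85 95 88 94 96 84 53 39 36 32 35 39] [29 36 34 36 36 62 88 94 94 92 90 85 57 38 31 33 40 36]
[36 33 35 36 51 77 93 94 90 91 80 55 36 40 36 36 30 34] [27 29 28 37 53 79 90 95 92 95 78 56 38 34 39 35 34 32]
[26 28 30 38 68 86 90 96 90 85 60 34 35 30 28 29 30 31] [28 28 32 41 63 87 95 96 91 87 58 37 33 28 30 31 38 26]
```

Emit:
jog_arm --hand '[0,0,0,0,0.03]' --pt "-0.0068 -0.0178 0.007" --pt "-0.0068 -0.0178 0.007" --pt "-0.0068 -0.0178 0.007" --pt "-0.0068 -0.0178 0.007" --pt "-0.0068 -0.0178 0.007" --yaw '[-0.1693,-0.1693,-0.1693,-0.1693,-0.1693]'

```text
time_s: 28.92
position: [0.5136, 0.1183, 0.2066]
tool_rot: [[-0.868, -0.497, 0.0], [-0.497, 0.868, 0.0], [-0.0, -0.0, -1.0]]
ft_force: [1.2, -0.0, -0.2]
grip_width: 0.017
gripper_force: 0.0
```

Emit:
jog_arm --hand '[0.05,0.05,0.05,0.05,0.05]' --pt "-0.0068 -0.0178 0" --pt "-0.0068 -0.0178 0" --pt "-0.0068 -0.0178 0" --pt "-0.0068 -0.0178 0" --pt "-0.0065 -0.0173 0" --yaw '[-0.1693,-0.1693,-0.1693,-0.1693,-0.1693]'

```text
time_s: 29.55
position: [0.4799, 0.0298, 0.2064]
tool_rot: [[-0.947, 0.321, 0.001], [0.321, 0.947, 0.0], [-0.001, 0.0, -1.0]]
ft_force: [0.1, -0.6, -0.5]
grip_width: 0.0499
gripper_force: 0.0
```

Emit:
jog_arm --hand '[0.05,0.05,0.05,0.05,0.05]' --pt "0 0 0" --pt "0 0 -0.02" --pt "0 0 -0.02" --pt "0 0 0" --pt "0 0 0" --yaw '[-0.1693,0,0,0,0]'

```text
time_s: 30.18
position: [0.4804, 0.0303, 0.1671]
tool_rot: [[-0.882, 0.471, 0.001], [0.471, 0.882, -0.0], [-0.001, 0.0, -1.0]]
ft_force: [-0.2, -0.6, 0.1]
grip_width: 0.05
gripper_force: 0.0
```

Run:
```python
from h import *
o=env.observe(); print(o["position"],o["q"],o["ft_force"],np.degrees(np.arctan2(o["tool_rot"][1,1],o["tool_rot"][0,1])))
```

```text
[0.48044347 0.03031402 0.1670585 ] [-1.05199814e+01  1.96860125e+01  9.25818574e+01  5.94744743e-03
  6.76618235e+01 -7.24401191e+01] [-0.19021008 -0.57824622  0.13471672] 61.9178956551581
```

Emit:
jog_arm --hand '[0.05,0.05,0.05,0.05,0.022]' --pt "-0.0005 -0.0005 -0.02" --pt "0 0 -0.02" --pt "0 0 -0.012" --pt "0 0 -0.007" --pt "0 0 0" --yaw '[0,0,0,0,0]'

```text
time_s: 30.8
position: [0.4797, 0.0299, 0.1074]
tool_rot: [[-0.882, 0.471, 0.0], [0.471, 0.882, 0.0], [-0.0, 0.0, -1.0]]
ft_force: [-0.0, -0.3, 0.2]
grip_width: 0.0329
gripper_force: 0.0
```

Emit:
jog_arm --hand '[0.022,0.022,0.022,0.022,0.022]' --pt "0 0 0" --pt "0 0 0" --pt "0 0 0" --pt "0 0 0" --pt "0 0 0" --yaw '[0,0,0,0,0]'

```text
time_s: 31.42
position: [0.4796, 0.0299, 0.1074]
tool_rot: [[-0.882, 0.471, 0.0], [0.471, 0.882, 0.0], [-0.0, 0.0, -1.0]]
ft_force: [0.8, -0.1, -1.0]
grip_width: 0.0218
gripper_force: 0.0
```

Emit:
jog_arm --hand '[0.022,0.022,0.022,0.022,0.022]' --pt "-0.0052 -0.0108 0" --pt "-0.004 -0.0113 0" --pt "-0.0028 -0.0117 0" --pt "-0.0016 -0.0119 0" --pt "-0.0003 -0.012 0" --yaw '[0.07,0.07,0.07,0.07,0.07]'

```text
time_s: 32.05
position: [0.4646, -0.0272, 0.1072]
tool_rot: [[-0.991, 0.137, -0.002], [0.137, 0.991, 0.002], [0.002, 0.002, -1.0]]
ft_force: [-2.8, 5.1, 2.2]
grip_width: 0.0221
gripper_force: 2.4
```

Emit:
jog_arm --hand '[0.022,0.022,0.022,0.022,0.022]' --pt "0.0009 -0.0119 0" --pt "0.0022 -0.0118 0" --pt "0.0034 -0.0115 0" --pt "0.0046 -0.0111 0" --pt "0.0057 -0.0105 0" --yaw '[0.07,0.07,0.07,0.07,0.07]'

```text
time_s: 32.67
position: [0.4817, -0.0843, 0.107]
tool_rot: [[-0.978, -0.211, -0.002], [-0.211, 0.978, 0.001], [0.002, 0.002, -1.0]]
ft_force: [-2.5, 1.8, 0.4]
grip_width: 0.0221
gripper_force: 1.3
```

Emit:
jog_arm --hand '[0.022,0.022,0.022,0.022,0.022]' --pt "0.0068 -0.0099 0" --pt "0.0078 -0.0091 0" --pt "0.0087 -0.0082 0" --pt "0.0095 -0.0073 0" --pt "0.0102 -0.0063 0" --yaw '[0.07,0.07,0.07,0.07,0.07]'

```text
time_s: 33.3
position: [0.5255, -0.1255, 0.1072]
tool_rot: [[-0.846, -0.533, -0.001], [-0.533, 0.846, 0.0], [0.0, 0.001, -1.0]]
ft_force: [-0.9, 1.2, 0.1]
grip_width: 0.0218
gripper_force: 0.3
```

Emit:
jog_arm --hand '[0.022,0.022,0.04,0.05,0.05]' --pt "0 0 0" --pt "0 0 0" --pt "0 0 0" --pt "0 0 0" --pt "0 0 0" --yaw '[0,0,0,0,0]'

```text
time_s: 33.92
position: [0.5254, -0.1253, 0.1074]
tool_rot: [[-0.847, -0.531, 0.0], [-0.531, 0.847, 0.0], [-0.0, -0.0, -1.0]]
ft_force: [0.2, -0.4, -0.1]
grip_width: 0.0499
gripper_force: 0.0
```

Run:
```python
from h import *
o=env.observe(); print(o["position"],o["q"],o["ft_force"])
s=snap("scene","s9"); cv2.imwrite("pics/s9c.png",cv2.resize(s[140:300,220:440],(770,560),interpolation=cv2.INTER_CUBIC))
```

```text
[ 0.5253731  -0.12531925  0.10736927] [-2.59816923e+01  2.91501306e+01  8.79084265e+01  1.00963871e-03
  6.29396532e+01 -1.48055334e+02] [ 0.24850597 -0.40842437 -0.09410461]
```

View pics/s9c.png

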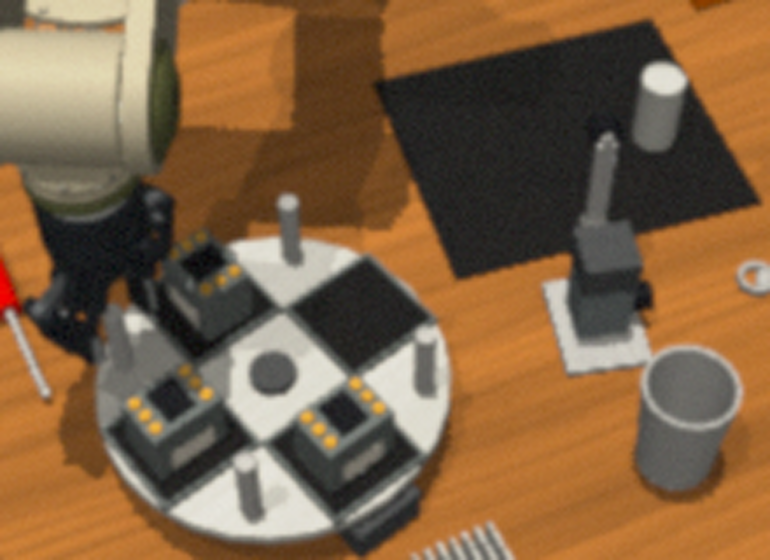

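The second quarter turn is done, the table is seated and the blocks are upright. Now the switch again, same path as before.

Emit:
jog_arm --hand '[0.05,0.05,0.05,0.03,0.0]' --pt "0 0 0.02" --pt "0 0 0.03" --pt "0 0 0.03" --pt "0 0.03 0.02" --pt "0.002 0.045 0" --yaw '[0,0,0,0,0]'

```text
time_s: 34.6
position: [0.528, -0.0504, 0.2089]
tool_rot: [[-0.848, -0.529, 0.003], [-0.529, 0.848, -0.001], [-0.002, -0.003, -1.0]]
ft_force: [0.6, 0.5, -0.5]
grip_width: 0.0144
gripper_force: 0.0
```

Emit:
jog_arm --hand '[0,0,0,0,0]' --pt "0.004 0.0512 0" --pt "0.004 0.0512 0" --pt "0.004 0.0512 0" --pt "0.004 0.0512 0" --pt "0.004 0.0512 0" --yaw '[0.163,0.163,0.163,0.163,0.163]'

```text
time_s: 35.22
position: [0.5473, 0.2073, 0.2074]
tool_rot: [[-0.189, -0.982, 0.0], [-0.982, 0.189, -0.0], [0.0, -0.0, -1.0]]
ft_force: [0.9, -0.7, 0.5]
grip_width: 0.0005
gripper_force: 0.0
```

Emit:
jog_arm --hand '[0,0,0,0,0]' --pt "0 0 -0.015" --pt "0 0 -0.015" --pt "0 0 -0.006" --pt "0 0 0" --pt "0 0 0" --yaw '[0,0,0,0,0]'

```text
time_s: 35.85
position: [0.5478, 0.2051, 0.1718]
tool_rot: [[-0.196, -0.981, 0.001], [-0.981, 0.196, 0.0], [-0.0, -0.001, -1.0]]
ft_force: [-0.4, 0.5, -0.3]
grip_width: 0.0001
gripper_force: 0.0
```

Emit:
jog_arm --hand '[0,0,0,0,0]' --pt "0.0014 0.0068 0" --pt "0.0014 0.0068 0" --pt "0.0014 0.0068 0" --pt "0.0014 0.0068 0" --pt "0.0014 0.0068 0" --yaw '[0,0,0,0,0]'

```text
time_s: 36.48
position: [0.5546, 0.2399, 0.1715]
tool_rot: [[-0.195, -0.981, 0.0], [-0.981, 0.195, -0.0], [0.0, -0.0, -1.0]]
ft_force: [-0.8, -0.8, 1.6]
grip_width: 0.0002
gripper_force: 1.1
```

Emit:
jog_arm --hand '[0,0,0,0,0]' --pt "0.0023 0.0113 0" --pt "0.0023 0.0113 0" --pt "0.0023 0.0113 0" --pt "0.0023 0.0113 0" --pt "0.0023 0.0113 0" --yaw '[0,0,0,0,0]'

```text
time_s: 37.1
position: [0.5647, 0.2954, 0.1692]
tool_rot: [[-0.195, -0.981, -0.006], [-0.981, 0.195, -0.005], [0.006, 0.005, -1.0]]
ft_force: [-3.6, -13.0, -10.9]
grip_width: -0.0001
gripper_force: 6.9
```

Run:
```python
from h import *
s=snap("scene","s10"); o=env.observe(); print(o["position"],o["ft_force"])
g=cv2.cvtColor(s,cv2.COLOR_BGR2GRAY); a=cv2.cvtColor(cv2.imread("pics/s7.png"),cv2.COLOR_BGR2GRAY)
for r in(183,187,191,195):print(a[r,394:422],g[r,394:422])
```

```text
[0.56473951 0.29630198 0.16896315] [-3.21444482 -8.62437646 -6.11397083]
[28 27 31 32 31 31 32 39 61 80 78 39 24 30 31 39 50 65 83 89 85 94 91 83
 53 32 35 31] [34 27 31 28 25 30 37 38 63 84 75 43 27 29 28 39 50 67 85 89 88 93 91 81
 53 34 30 35]
[ 33  30  32  30  33  28  33  28  34  38  42  58  80 101 105 103  95  92
  91  86  72  49  43  35  37  35  32  36] [ 37  35  31  32  24  30  30  32  32  32  46  58  79 103 107  99  95  93
  90  83  69  53  43  37  35  34  31  37]
[ 24  27  34  32  33  42  58  83 103 110 108 102  96  95  85  67  54  42
  33  30  31  30  30  32  37  29  32  29] [ 19  33  35  29  36  38  58  83 105 110 107 102  96  97  84  69  49  34
  27  27  32  33  27  35  33  34  37  34]
[ 34  48  79 104 111 106 104  98  97  85  73  47  36  33  29  29  34  29
  31  30  31  32  37  36  32  31  35  34] [ 36  50  77 100 114 106 102 100  93  85  66  50  38  32  28  30  33  34
  30  25  34  35  35  32  30  34  32  28]
```

Emit:
jog_arm --hand '[0,0,0,0,0]' --pt "0 0 0" --pt "0 0 0" --pt "0 0 0" --pt "0 0 0" --pt "0 0 0" --yaw '[0,0,0,0,0]'

```text
time_s: 37.78
position: [0.5646, 0.2953, 0.1696]
tool_rot: [[-0.195, -0.981, -0.006], [-0.981, 0.195, -0.004], [0.005, 0.005, -1.0]]
ft_force: [-3.6, -8.7, -5.9]
grip_width: -0.0003
gripper_force: 4.8
```

Emit:
jog_arm --hand '[0,0,0,0,0]' --pt "0 0 0" --pt "0 0 0" --pt "0 0 0" --pt "0 0 0" --pt "0 0 0" --yaw '[0,0,0,0,0]'

```text
time_s: 38.4
position: [0.5646, 0.2953, 0.1696]
tool_rot: [[-0.195, -0.981, -0.006], [-0.981, 0.195, -0.004], [0.005, 0.005, -1.0]]
ft_force: [-4.0, -8.8, -5.4]
grip_width: 0.0001
gripper_force: 4.8
```

Emit:
jog_arm --hand '[0,0,0,0,0]' --pt "0 0 0" --pt "0 0 0" --pt "0 0 0" --pt "-0.001 -0.0049 0" --pt "-0.002 -0.0098 0" --yaw '[0,0,0,0,0]'

```text
time_s: 39.02
position: [0.5632, 0.2817, 0.1717]
tool_rot: [[-0.194, -0.981, 0.001], [-0.981, 0.194, 0.001], [-0.001, -0.001, -1.0]]
ft_force: [-1.2, -3.1, 2.3]
grip_width: 0.0001
gripper_force: 2.0
```

Emit:
jog_arm --hand '[0,0,0,0,0]' --pt "-0.003 -0.0147 0" --pt "-0.003 -0.0147 0" --pt "-0.003 -0.0147 0" --pt "-0.003 -0.0147 0" --pt "-0.003 -0.0147 0" --yaw '[0,0,0,0,0]'

```text
time_s: 39.65
position: [0.548, 0.2069, 0.1712]
tool_rot: [[-0.195, -0.981, 0.0], [-0.981, 0.195, 0.0], [-0.0, -0.0, -1.0]]
ft_force: [0.4, -1.5, -0.2]
grip_width: -0.0002
gripper_force: 0.0
```

Run:
```python
from h import *
t=snap("top","t11"); s=snap("scene","s11"); print(*blocks(t,.104,(300,130,420,240)),sep="\n"); print([ (r[0].round(4),round(r[1]),r[2]) for r in rows(t,.104,(300,130,420,240))])
g=cv2.cvtColor(s,cv2.COLOR_BGR2GRAY); print(g[182,384:402]); print(env.observe()["position"],env.observe()["q"])
```

```text
(array([0.6697, 0.0012]), np.float64(89.6), np.float64(106.0), np.float64(105.6), np.float64(0.0464))
(array([ 0.4978, -0.0484]), np.float64(19.1), np.float64(18.2), np.float64(17.3), np.float64(0.0444))
[(array([0.7157, 0.1229]), 100, 41), (array([0.6698, 0.0244]), 16, 54), (array([ 0.6696, -0.022 ]), 16, 31), (array([0.6162, 0.1491]), 11, 23), (array([0.6228, 0.1137]), 39, 30), (array([ 0.5987, -0.0886]), 17, 31), (array([0.5394, 0.112 ]), 0, 17), (array([ 0.5291, -0.1785]), 16, 20), (array([ 0.5188, -0.0412]), 107, 31), (array([ 0.4757, -0.1228]), 120, 16), (array([0.4577, 0.0698]), 52, 29), (array([ 0.4768, -0.0557]), 108, 30), (array([ 0.4402, -0.1699]), 165, 48)]
[47 36 32 32 30 43 67 94 93 95 93 83 60 36 34 36 25 34]
[0.54796874 0.20648764 0.17138977] [ 9.07414935e+00  2.89698347e+01  7.56311758e+01 -4.45193840e-03
  7.53925972e+01 -1.59612329e+02]
```

Emit:
jog_arm --hand '[0,0,0,0.03,0.07]' --pt "-0.0083 -0.0427 0.01" --pt "-0.0083 -0.0427 0.01" --pt "-0.0083 -0.0427 0.01" --pt "-0.0083 -0.0427 0.005" --pt "-0.0083 -0.0427 0" --yaw '[-0.1787,-0.1787,-0.1787,-0.1787,-0.1787]'

```text
time_s: 40.38
position: [0.5065, -0.0068, 0.2069]
tool_rot: [[-0.889, -0.458, 0.002], [-0.458, 0.889, -0.0], [-0.001, -0.001, -1.0]]
ft_force: [0.3, 0.4, 0.5]
grip_width: 0.0356
gripper_force: 0.0
```

Emit:
jog_arm --hand '[0.07,0.07,0.07,0.07,0.07]' --pt "-0.0085 -0.0425 0" --pt "0 0 0" --pt "0 0 -0.03" --pt "0 0 -0.03" --pt "0 0 0" --yaw '[-0.1787,0,0,0,0]'

```text
time_s: 41.0
position: [0.4974, -0.0471, 0.145]
tool_rot: [[-0.954, -0.3, -0.004], [-0.3, 0.954, 0.001], [0.003, 0.002, -1.0]]
ft_force: [-0.4, -0.1, -0.2]
grip_width: 0.07
gripper_force: 0.0
```

Run:
```python
from h import *
s=snap("scene","s12"); o=env.observe(); print(o["position"],o["q"],np.degrees(np.arctan2(o["tool_rot"][1,1],o["tool_rot"][0,1])))
```

```text
[ 0.49814029 -0.04742194  0.14638776] [-1.90255937e+01  2.29054853e+01  9.13381898e+01  1.50349887e-02
  6.58103310e+01 -1.26465273e+02] 107.43349845961077
```

Emit:
jog_arm --hand '[0.07,0.07,0.07,0.07,0.03]' --pt "0 -0.001 -0.02" --pt "0 -0.001 -0.02" --pt "0 0 -0.013" --pt "0 0 -0.007" --pt "0 0 0" --yaw '[0,0,0,0,0]'

```text
time_s: 41.68
position: [0.4981, -0.05, 0.0865]
tool_rot: [[-0.954, -0.298, 0.0], [-0.298, 0.954, -0.0], [-0.0, -0.0, -1.0]]
ft_force: [0.2, -0.1, -0.1]
grip_width: 0.0533
gripper_force: 0.0
```

Emit:
jog_arm --hand '[0.03,0.03,0.03,0.03,0.03]' --pt "0 0 0" --pt "0 0 0" --pt "0 0 0.02" --pt "0 0 0.04" --pt "0 0 0.05" --yaw '[0,0,0,0,0]'

```text
time_s: 42.3
position: [0.4974, -0.05, 0.197]
tool_rot: [[-0.955, -0.298, -0.002], [-0.298, 0.955, 0.001], [0.002, 0.001, -1.0]]
ft_force: [0.5, -0.3, -1.7]
grip_width: 0.0433
gripper_force: 41.2
```

Emit:
jog_arm --hand '[0.03,0.03,0.03,0.03,0.03]' --pt "-0.0067 -0.0537 0" --pt "-0.0067 -0.0537 0" --pt "-0.0067 -0.0537 0" --pt "-0.0067 -0.0537 0" --pt "-0.0067 -0.0537 0" --yaw '[-0.0168,-0.0168,-0.0168,-0.0168,-0.0168]'

```text
time_s: 42.92
position: [0.4638, -0.3203, 0.1963]
tool_rot: [[-0.976, -0.216, -0.0], [-0.216, 0.976, 0.0], [0.0, 0.0, -1.0]]
ft_force: [0.4, 0.6, -0.7]
grip_width: 0.0433
gripper_force: 41.4
```

Emit:
jog_arm --hand '[0.03,0.03,0.03,0.03,0.03]' --pt "-0.0065 -0.0535 -0.01" --pt "0 0 -0.03" --pt "0 0 -0.03" --pt "0 0 -0.02" --pt "0 0 0" --yaw '[0,0,0,0,0]'

```text
time_s: 43.55
position: [0.4574, -0.3716, 0.105]
tool_rot: [[-0.976, -0.217, -0.002], [-0.217, 0.976, 0.003], [0.002, 0.003, -1.0]]
ft_force: [0.1, 0.6, -1.3]
grip_width: 0.0433
gripper_force: 41.5
```

Run:
```python
from h import *
s=snap("scene","s13"); o=env.observe(); print(o["position"],o["q"],np.degrees(np.arctan2(o["tool_rot"][1,1],o["tool_rot"][0,1])))
cv2.imwrite("pics/s13c.png",cv2.resize(s[190:350,100:320],(770,560),interpolation=cv2.INTER_CUBIC))
```

```text
[ 0.45786556 -0.37207976  0.10628347] [-5.05847569e+01  3.33921666e+01  7.95821650e+01 -4.16448533e-03
  6.70739133e+01 -1.53113943e+02] 102.53080139055166
```

View pics/s13c.png

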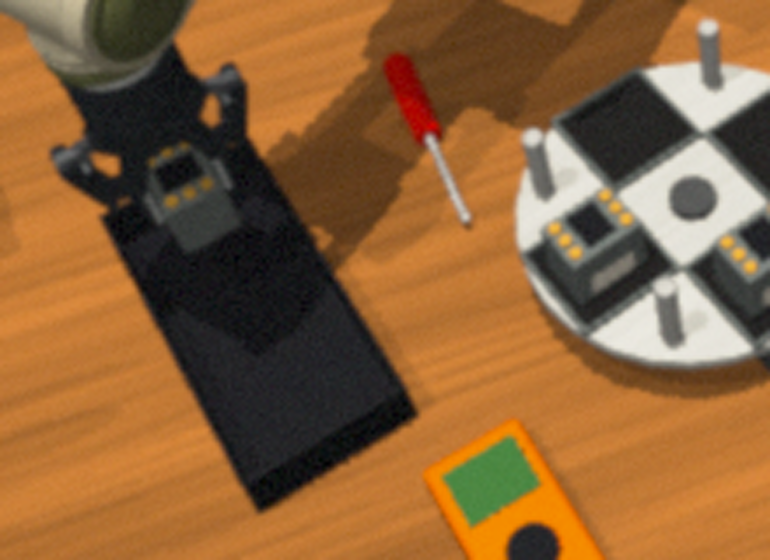

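The block hangs over the near end of the tote, rim corner at crop (105,220). I'll check the rim corners numerically.

Run:
```python
from h import *
f=lambda x,y:(100+x/3.5,190+y/3.5)
for p in((105,220),(247,482),(408,388)): print("rim",ray("scene",*f(*p),.045)[:2].round(3))
for p in((261,511),(416,413)): print("base",ray("scene",*f(*p),0)[:2].round(3))
u=np.array([np.cos(np.radians(12.5)),np.sin(np.radians(12.5))]);n=np.array([-u[1],u[0]]);c=np.array([.536,-.355])
print([(c+a*.135*u+b*.0625*n).round(3).tolist() for a,b in((-1,-1),(1,-1),(1,1),(-1,1))])
```

```text
rim [ 0.42  -0.441]
rim [ 0.673 -0.38 ]
rim [ 0.647 -0.262]
base [ 0.673 -0.382]
base [ 0.643 -0.264]
[[0.418, -0.445], [0.681, -0.387], [0.654, -0.265], [0.391, -0.323]]
```

Emit:
jog_arm --hand '[0.03,0.03,0.03,0.03,0.03]' --pt "-0.001 0.001 -0.02" --pt "-0.001 0 -0.02" --pt "0 0 -0.015" --pt "0 0 -0.008" --pt "0 0 -0.003" --yaw '[0,0,0,0,0]'

```text
time_s: 44.22
position: [0.4561, -0.3713, 0.0404]
tool_rot: [[-0.976, -0.217, 0.0], [-0.217, 0.976, -0.0], [-0.0, -0.0, -1.0]]
ft_force: [0.2, 0.1, -2.1]
grip_width: 0.0434
gripper_force: 41.7
```

Emit:
jog_arm --hand '[0.03,0.03,0.058,0.058,0.058]' --pt "0 0 -0.001" --pt "0 0 0" --pt "0 0 0" --pt "0 0 0" --pt "0 0 0" --yaw '[0,0,0,0,0]'

```text
time_s: 44.85
position: [0.456, -0.3712, 0.0395]
tool_rot: [[-0.976, -0.217, 0.0], [-0.217, 0.976, -0.0], [-0.0, -0.0, -1.0]]
ft_force: [-0.2, 0.1, -0.3]
grip_width: 0.0578
gripper_force: 0.0
```

Emit:
jog_arm --hand '[0.058,0.058,0.058,0.058,0.058]' --pt "0 0 0.02" --pt "0 0 0.04" --pt "0 0 0.05" --pt "0 0 0.05" --pt "0 0 0" --yaw '[0,0,0,0,0]'

```text
time_s: 45.48
position: [0.4568, -0.3721, 0.2034]
tool_rot: [[-0.976, -0.217, 0.005], [-0.217, 0.976, -0.006], [-0.004, -0.007, -1.0]]
ft_force: [-0.8, 0.4, -0.8]
grip_width: 0.0581
gripper_force: 0.0
```

Run:
```python
from h import *
o=env.observe(); print(o["position"],o["q"])
t=snap("top","t14"); print(*blocks(t,.104,(330,130,420,240)),sep="\n"); print([ (r[0].round(4),round(r[1]),r[2]) for r in rows(t,.104,(330,130,420,235))]); print(blocks(t,.056,(430,150,515,262)))
```

```text
[ 0.45684499 -0.37209384  0.203419  ] [-5.06657955e+01  2.74925739e+01  7.25570817e+01  7.84779835e-04
  7.94784168e+01 -1.53203597e+02]
(array([ 6.639e-01, -6.000e-04]), np.float64(106.3), np.float64(105.9), np.float64(106.4), np.float64(0.0442))
[(array([ 0.6701, -0.0218]), 16, 32), (array([0.6577, 0.0206]), 16, 31), (array([ 0.5986, -0.0887]), 17, 30), (array([ 0.4278, -0.0136]), 83, 22)]
[(array([ 0.4558, -0.3724]), np.float64(11.5), np.float64(13.7), np.float64(12.1), np.float64(0.0442))]
```

Emit:
jog_arm --hand '[0.07,0.07,0.07,0.07,0.07]' --pt "0.0165 0.0291 0" --pt "0.0165 0.0291 0" --pt "0.0165 0.0291 0" --pt "0.0165 0.0291 0" --pt "0.0165 0.0291 0" --yaw '[-0.1662,-0.1662,-0.1662,-0.1662,-0.1662]'

```text
time_s: 46.15
position: [0.5384, -0.2243, 0.1977]
tool_rot: [[-0.815, 0.579, -0.002], [0.579, 0.815, 0.002], [0.003, -0.0, -1.0]]
ft_force: [0.1, -1.2, 0.1]
grip_width: 0.0701
gripper_force: 0.0
```

Emit:
jog_arm --hand '[0.07,0.07,0.07,0.07,0.07]' --pt "0.0165 0.0291 0" --pt "0.0165 0.0291 0" --pt "0.0165 0.0291 0" --pt "0.0165 0.0291 -0.02" --pt "0 0 -0.03" --yaw '[-0.1662,-0.1662,-0.1662,-0.1662,0]'

```text
time_s: 46.78
position: [0.6049, -0.1071, 0.1476]
tool_rot: [[-0.29, 0.957, -0.001], [0.957, 0.29, 0.001], [0.001, -0.0, -1.0]]
ft_force: [1.2, 0.8, 0.4]
grip_width: 0.0703
gripper_force: 0.0
```

Run:
```python
from h import *
s=snap("scene","s15"); o=env.observe(); print(o["position"],o["q"],np.degrees(np.arctan2(o["tool_rot"][1,1],o["tool_rot"][0,1])))
```

```text
[ 0.60272446 -0.10735948  0.14296448] [-2.11644725e+01  3.32255388e+01  7.28183390e+01 -1.57209023e-03
  7.44648454e+01 -3.80706106e+01] 16.90766060547073
```

Emit:
jog_arm --hand '[0.07,0.07,0.07,0.07,0.07]' --pt "0 -0.001 -0.02" --pt "0 -0.001 -0.02" --pt "0 0 -0.013" --pt "0 0 -0.008" --pt "0 0 0" --yaw '[0,0,0,0,0]'

```text
time_s: 47.45
position: [0.6043, -0.1112, 0.088]
tool_rot: [[-0.289, 0.957, -0.001], [0.957, 0.289, 0.0], [0.001, -0.001, -1.0]]
ft_force: [-0.2, 0.3, -0.7]
grip_width: 0.0702
gripper_force: 0.0
```

Emit:
jog_arm --hand '[0.03,0.03,0.03,0.03,0.03]' --pt "0 0 0" --pt "0 0 0" --pt "0 0 0" --pt "0 0 0.03" --pt "0 0 0.04" --yaw '[0,0,0,0,0]'

```text
time_s: 48.08
position: [0.6037, -0.111, 0.1578]
tool_rot: [[-0.289, 0.957, -0.003], [0.957, 0.289, 0.001], [0.002, -0.003, -1.0]]
ft_force: [0.2, -0.0, -2.5]
grip_width: 0.0434
gripper_force: 41.6
```

Emit:
jog_arm --hand '[0.03,0.03,0.03,0.03,0.03]' --pt "0 0 0.04" --pt "-0.0089 -0.0305 0" --pt "-0.0089 -0.0305 0" --pt "-0.0089 -0.0305 0" --pt "-0.0089 -0.0305 0" --yaw '[0.1662,0.1662,0.1662,0.1662,0.1662]'

```text
time_s: 48.7
position: [0.5682, -0.234, 0.1977]
tool_rot: [[-0.905, 0.426, -0.001], [0.426, 0.905, 0.001], [0.001, 0.0, -1.0]]
ft_force: [0.5, 0.4, -2.3]
grip_width: 0.0436
gripper_force: 41.9
```

Emit:
jog_arm --hand '[0.03,0.03,0.03,0.03,0.03]' --pt "-0.0089 -0.0305 0" --pt "-0.0089 -0.0305 0" --pt "-0.0089 -0.0305 0" --pt "-0.0089 -0.0305 0" --pt "0 0 -0.03" --yaw '[0.1662,0.1662,0.1662,0.1662,0]'

```text
time_s: 49.32
position: [0.5329, -0.3579, 0.1692]
tool_rot: [[-0.976, -0.216, 0.003], [-0.216, 0.976, -0.003], [-0.002, -0.004, -1.0]]
ft_force: [-0.8, 1.3, -2.1]
grip_width: 0.0432
gripper_force: 41.9
```

Emit:
jog_arm --hand '[0.03,0.03,0.03,0.03,0.03]' --pt "0 0 -0.03" --pt "0 0 -0.03" --pt "0 0 0" --pt "0 0 0" --pt "0 0 0" --yaw '[0,0,0,0,0]'

```text
time_s: 49.95
position: [0.5337, -0.3555, 0.1098]
tool_rot: [[-0.976, -0.217, 0.002], [-0.217, 0.976, -0.002], [-0.001, -0.002, -1.0]]
ft_force: [0.1, 0.7, -2.1]
grip_width: 0.0436
gripper_force: 41.6
```

Emit:
jog_arm --hand '[0.03,0.03,0.03,0.03,0.03]' --pt "0 0 -0.02" --pt "0 0 -0.02" --pt "0 0 -0.015" --pt "0 0 -0.009" --pt "0 0 -0.004" --yaw '[0,0,0,0,0]'

```text
time_s: 50.58
position: [0.5333, -0.3553, 0.0411]
tool_rot: [[-0.976, -0.217, -0.0], [-0.217, 0.976, -0.0], [0.0, -0.0, -1.0]]
ft_force: [-7.8, 6.1, 18.8]
grip_width: 0.0436
gripper_force: 44.5
```

Emit:
jog_arm --hand '[0.03,0.03,0.058,0.058,0.058]' --pt "0 0 0" --pt "0 0 0" --pt "0 0 0" --pt "0 0 0" --pt "0 0 0" --yaw '[0,0,0,0,0]'

```text
time_s: 51.2
position: [0.5333, -0.3553, 0.0403]
tool_rot: [[-0.976, -0.217, 0.0], [-0.217, 0.976, -0.0], [-0.0, -0.0, -1.0]]
ft_force: [-1.1, -0.5, -0.4]
grip_width: 0.0578
gripper_force: 0.0
```

Emit:
jog_arm --hand '[0.058,0.058,0.058,0.058,0.058]' --pt "0 0 0.02" --pt "0 0 0.04" --pt "0 0 0.05" --pt "0 0 0.05" --pt "0 0 0" --yaw '[0,0,0,0,0]'

```text
time_s: 51.82
position: [0.5343, -0.3561, 0.2047]
tool_rot: [[-0.976, -0.217, 0.006], [-0.217, 0.976, -0.006], [-0.005, -0.007, -1.0]]
ft_force: [0.1, -0.3, -0.4]
grip_width: 0.0582
gripper_force: 0.0
```

Run:
```python
from h import *
o=env.observe(); print(o["position"],o["q"])
t=snap("top","t16"); print(*blocks(t,.104,(330,130,420,240)),sep="\n");  print(blocks(t,.056,(430,150,515,262)),[ (r[0].round(4),round(r[1]),r[2]) for r in rows(t,.056,(430,150,515,262))])
```

```text
[ 0.53426438 -0.35610498  0.20474959] [-4.42302279e+01  3.26961334e+01  6.29230889e+01  1.93567967e-03
  8.38898993e+01 -1.46764316e+02]
(array([ 6.643e-01, -5.000e-04]), np.float64(103.6), np.float64(106.2), np.float64(100.3), np.float64(0.0439))
[] [(array([ 0.5528, -0.3533]), 102, 23)]
```

Emit:
jog_arm --hand '[0.07,0.07,0.07,0.07,0.07]' --pt "0.0145 0.0394 0" --pt "0.0145 0.0394 0" --pt "0.0145 0.0394 0" --pt "0.0145 0.0394 0" --pt "0.0145 0.0394 0" --yaw '[-0.1666,-0.1666,-0.1666,-0.1666,-0.1666]'

```text
time_s: 52.5
position: [0.6056, -0.1567, 0.1985]
tool_rot: [[-0.814, 0.581, -0.003], [0.581, 0.814, 0.001], [0.003, -0.001, -1.0]]
ft_force: [1.3, 0.5, -0.5]
grip_width: 0.07
gripper_force: 0.0
```

Emit:
jog_arm --hand '[0.07,0.07,0.07,0.07,0.07]' --pt "0.0145 0.0394 0" --pt "0.0145 0.0394 0" --pt "0.0145 0.0394 0" --pt "0.0145 0.0394 -0.02" --pt "0 0 -0.03" --yaw '[-0.1666,-0.1666,-0.1666,-0.1666,0]'

```text
time_s: 53.12
position: [0.664, 0.0024, 0.1484]
tool_rot: [[-0.288, 0.958, -0.001], [0.958, 0.288, 0.001], [0.001, -0.001, -1.0]]
ft_force: [-0.0, -0.8, -0.3]
grip_width: 0.0699
gripper_force: 0.0
```

Emit:
jog_arm --hand '[0.07,0.07,0.07,0.07,0.07]' --pt "0 0 0" --pt "0 0 0" --pt "0 0 0" --pt "0 0 0" --pt "0 0 0" --yaw '[0,0,0,0,0]'

```text
time_s: 53.75
position: [0.6638, -0.0008, 0.1508]
tool_rot: [[-0.286, 0.958, 0.001], [0.958, 0.286, -0.0], [-0.0, 0.001, -1.0]]
ft_force: [0.1, -0.7, 0.8]
grip_width: 0.0699
gripper_force: 0.0
```

Run:
```python
from h import *
t=snap("top","t17"); print(blocks(t,.056,(430,150,515,262)),[ (r[0].round(4),round(r[1]),r[2]) for r in rows(t,.056,(430,150,515,262))])
o=env.observe(); print(o["position"],o["q"],np.degrees(np.arctan2(o["tool_rot"][1,1],o["tool_rot"][0,1])))
```

```text
[(array([ 0.5314, -0.358 ]), np.float64(12.9), np.float64(13.8), np.float64(11.4), np.float64(0.0443)), (array([ 0.4558, -0.3727]), np.float64(13.1), np.float64(13.1), np.float64(13.0), np.float64(0.044))] [(array([ 0.656 , -0.3965]), 16, 64), (array([ 0.6542, -0.4793]), 174, 50), (array([ 0.566 , -0.2402]), 0, 107), (array([ 0.553 , -0.3531]), 101, 31), (array([ 0.5465, -0.4643]), 109, 16), (array([ 0.5098, -0.363 ]), 104, 30), (array([ 0.4772, -0.3677]), 103, 31), (array([ 0.4158, -0.4428]), 141, 114), (array([ 0.4343, -0.3777]), 103, 32), (array([ 0.3757, -0.3593]), 176, 19), (array([ 0.3643, -0.2562]), 95, 44)]
[ 0.66376526 -0.00074452  0.15059469] [-1.02597251e+01  3.75033658e+01  6.29777902e+01 -2.18256912e-03
  7.94988554e+01 -2.68735433e+01] 16.61421720515346
```

Emit:
jog_arm --hand '[0.07,0.07,0.07,0.07,0.07]' --pt "0 0 -0.02" --pt "0 0 -0.02" --pt "0 0 -0.015" --pt "0 0 -0.009" --pt "0 0 0" --yaw '[0,0,0,0,0]'

```text
time_s: 54.42
position: [0.6637, -0.0006, 0.086]
tool_rot: [[-0.286, 0.958, -0.001], [0.958, 0.286, 0.0], [0.0, -0.001, -1.0]]
ft_force: [-0.2, 0.1, 0.3]
grip_width: 0.0702
gripper_force: 0.0
```

Emit:
jog_arm --hand '[0.03,0.03,0.03,0.03,0.03]' --pt "0 0 0" --pt "0 0 0" --pt "0 0 0" --pt "0 0 0.03" --pt "0 0 0.04" --yaw '[0,0,0,0,0]'

```text
time_s: 55.05
position: [0.6631, -0.0005, 0.1558]
tool_rot: [[-0.286, 0.958, -0.003], [0.958, 0.286, 0.001], [0.002, -0.003, -1.0]]
ft_force: [0.9, 0.2, -1.2]
grip_width: 0.0437
gripper_force: 41.3
```

Emit:
jog_arm --hand '[0.03,0.03,0.03,0.03,0.03]' --pt "0 0 0.045" --pt "-0.0068 -0.0424 0" --pt "-0.0068 -0.0424 0" --pt "-0.0068 -0.0424 0" --pt "-0.0068 -0.0424 0" --yaw '[0.1666,0.1666,0.1666,0.1666,0.1666]'

```text
time_s: 55.68
position: [0.636, -0.1714, 0.2009]
tool_rot: [[-0.904, 0.428, -0.001], [0.428, 0.904, 0.0], [0.001, 0.0, -1.0]]
ft_force: [0.7, -0.0, -1.5]
grip_width: 0.0432
gripper_force: 41.6
```

Emit:
jog_arm --hand '[0.03,0.03,0.03,0.03,0.03]' --pt "-0.0068 -0.0424 0" --pt "-0.0068 -0.0424 0" --pt "-0.0068 -0.0424 0" --pt "-0.0068 -0.0424 0" --pt "0 0 -0.03" --yaw '[0.1666,0.1666,0.1666,0.1666,0]'

```text
time_s: 56.3
position: [0.6089, -0.3436, 0.1723]
tool_rot: [[-0.977, -0.215, 0.003], [-0.215, 0.977, -0.003], [-0.002, -0.004, -1.0]]
ft_force: [0.3, 1.4, -3.2]
grip_width: 0.0434
gripper_force: 41.7
```

Emit:
jog_arm --hand '[0.03,0.03,0.03,0.03,0.03]' --pt "0 0 -0.03" --pt "0 0 -0.03" --pt "0 0 0" --pt "0 0 0" --pt "0 0 0" --yaw '[0,0,0,0,0]'

```text
time_s: 56.92
position: [0.6098, -0.3401, 0.113]
tool_rot: [[-0.976, -0.217, 0.002], [-0.217, 0.976, -0.002], [-0.002, -0.002, -1.0]]
ft_force: [-0.4, -0.2, -2.6]
grip_width: 0.0434
gripper_force: 41.4
```

Emit:
jog_arm --hand '[0.03,0.03,0.03,0.03,0.03]' --pt "0 0 -0.02" --pt "0 0 -0.02" --pt "0 0 -0.015" --pt "0 0 -0.0105" --pt "0 0 -0.0045" --yaw '[0,0,0,0,0]'

```text
time_s: 57.55
position: [0.6094, -0.3398, 0.0411]
tool_rot: [[-0.976, -0.217, -0.0], [-0.217, 0.976, -0.0], [0.0, 0.0, -1.0]]
ft_force: [-0.2, -0.1, -1.5]
grip_width: 0.0434
gripper_force: 41.6
```

Emit:
jog_arm --hand '[0.03,0.03,0.058,0.058,0.058]' --pt "0 0 0" --pt "0 0 0" --pt "0 0 0" --pt "0 0 0" --pt "0 0 0" --yaw '[0,0,0,0,0]'

```text
time_s: 58.18
position: [0.6094, -0.3399, 0.0416]
tool_rot: [[-0.976, -0.217, 0.0], [-0.217, 0.976, -0.0], [-0.0, -0.0, -1.0]]
ft_force: [-0.3, 0.3, 0.5]
grip_width: 0.0579
gripper_force: 0.0
```

Emit:
jog_arm --hand '[0.058,0.058,0.058,0.058,0.058]' --pt "0 0 0.02" --pt "0 0 0.04" --pt "0 0 0.05" --pt "0 0 0.05" --pt "0 0 0.04" --yaw '[0,0,0,0,0]'

```text
time_s: 58.8
position: [0.6093, -0.3398, 0.2439]
tool_rot: [[-0.976, -0.217, 0.002], [-0.217, 0.976, -0.001], [-0.001, -0.002, -1.0]]
ft_force: [0.0, -0.9, -0.4]
grip_width: 0.0578
gripper_force: 0.0
```

Emit:
jog_arm --hand '[0.058,0.058,0.058,0.058,0.058]' --pt "-0.03 0.04 0" --pt "-0.03 0.04 0" --pt "-0.03 0.05 0" --pt "-0.03 0.05 0" --pt "-0.02 0.05 0" --yaw '[0,0,0,0,0]'

```text
time_s: 59.42
position: [0.468, -0.1083, 0.2417]
tool_rot: [[-0.976, -0.216, 0.001], [-0.216, 0.976, -0.0], [-0.001, -0.0, -1.0]]
ft_force: [0.4, 0.7, -0.0]
grip_width: 0.0579
gripper_force: 0.0
```

Emit:
jog_arm --hand '[0.058,0.058,0.058,0.058,0.058]' --pt "-0.02 0.05 0" --pt "-0.01 0.05 0" --pt "0 0.05 0" --pt "0 0 0" --pt "0 0 0" --yaw '[0,0,0,0,0]'

```text
time_s: 60.05
position: [0.4394, 0.0399, 0.2415]
tool_rot: [[-0.976, -0.217, 0.0], [-0.217, 0.976, -0.0], [-0.0, -0.0, -1.0]]
ft_force: [-0.2, 0.6, -0.1]
grip_width: 0.0579
gripper_force: 0.0
```

Run:
```python
from h import *
o=env.observe(); print(o["position"],o["q"])
t=snap("top","t18"); s=snap("scene","s18"); print(blocks(t,.056,(430,150,515,262)))
a=cv2.imread("pics/top0.png"); d=cv2.absdiff(t,a).max(2)>60; d=cv2.morphologyEx(d.astype(np.uint8),cv2.MORPH_OPEN,np.ones((2,2)))
n,l,st,ce=cv2.connectedComponentsWithStats(d); print([(x.tolist()) for x in st[1:] if x[4]>8])
a=cv2.imread("pics/scene0.png"); d=cv2.absdiff(s,a).max(2)>60; d=cv2.morphologyEx(d.astype(np.uint8),cv2.MORPH_OPEN,np.ones((2,2)))
n,l,st,ce=cv2.connectedComponentsWithStats(d); print([(x.tolist()) for x in st[1:] if x[4]>8])
```

```text
[0.43943144 0.03988825 0.24147009] [-1.02476651e+01  1.11892002e+01  9.10489971e+01 -1.74776140e-02
  7.77363224e+01 -1.12793416e+02]
[(array([ 0.6089, -0.3427]), np.float64(12.7), np.float64(11.3), np.float64(10.5), np.float64(0.0442)), (array([ 0.5314, -0.3582]), np.float64(12.6), np.float64(13.8), np.float64(11.7), np.float64(0.0441)), (array([ 0.4558, -0.373 ]), np.float64(12.7), np.float64(13.2), np.float64(13.0), np.float64(0.0439))]
[[248, 162, 138, 238, 12371], [343, 166, 31, 14, 237], [459, 168, 14, 9, 74], [375, 172, 6, 14, 57], [375, 172, 19, 53, 536], [356, 179, 12, 12, 112], [462, 178, 16, 10, 90], [466, 193, 15, 8, 79], [468, 202, 17, 12, 99], [245, 209, 24, 23, 217], [473, 218, 20, 22, 198], [258, 241, 24, 25, 235], [223, 245, 21, 24, 231], [138, 295, 73, 55, 1852], [23, 318, 117, 82, 5570], [362, 321, 5, 9, 28], [25, 334, 17, 14, 74], [0, 347, 37, 50, 595], [174, 346, 6, 4, 17], [361, 348, 3, 3, 9], [161, 352, 17, 9, 68], [341, 356, 54, 33, 469], [134, 364, 115, 36, 2471], [285, 364, 6, 11, 46], [325, 370, 32, 23, 418], [355, 372, 38, 25, 251], [255, 374, 3, 5, 10], [311, 390, 11, 9, 75], [395, 391, 4, 9, 24], [376, 395, 5, 5, 13], [325, 397, 6, 3, 14]]
[[255, 0, 6, 8, 34], [257, 0, 73, 93, 2558], [300, 0, 30, 56, 1005], [390, 0, 47, 55, 1037], [289, 33, 21, 22, 282], [284, 35, 3, 3, 9], [250, 37, 7, 8, 24], [424, 41, 6, 12, 56], [310, 43, 5, 7, 30], [282, 52, 10, 5, 35], [332, 80, 2, 5, 10], [211, 83, 13, 33, 221], [258, 88, 11, 16, 87], [248, 96, 5, 3, 10], [269, 96, 79, 126, 5018], [222, 99, 9, 8, 53], [389, 104, 36, 25, 578], [375, 121, 14, 6, 47], [221, 122, 7, 16, 83], [230, 135, 35, 11, 245], [375, 151, 17, 11, 76], [347, 159, 17, 16, 140], [373, 176, 17, 17, 149], [148, 243, 23, 23, 227], [159, 264, 24, 24, 238], [170, 286, 25, 26, 266]]
```

```bash
python3 -c "
from rig import env
print(env.close_job())"
```

```text
the job is handed in; nothing more can be done
None
```

All three contactors went through both quarter turns, with the switch tripped and released after each (lever at roughly 0.7 rad by the camera), and now stand in the tote at about 12°; nothing else on the bench appears moved, and the job was handed in at about 60 s.

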